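# Pull the tall battery pack from its sprung charger bay and stand it on the checker

## Task

Pull the taller of the two battery packs out of its sloped charger bay, straight along the bay against the spring catch so that the heavy charger is not dragged or lifted, and leave the short pack in its bay. Stand the tall pack upright on the battery checker's metal plate, whose height varies, so feel for it: neither drop the pack nor ram it down. It must end squared up and centred inside the outline drawn there, tapped lightly from either side if it is off, and let go.

Things in the scene. Friction and masses are not known exactly. Their poses are not given: they have to be found in the camera images.
- tall_pack: Tall battery pack, smooth dark plastic, 40 (x) x 50 (y) x 90 mm (z), 0.19 to 0.33 kg. Origin: centre of its foot; z runs up to its top. Below 20 mm it is 40 x 40 mm with a round bead along each y side, 6 mm above the foot; above the beads is the catch groove. Seated in a bay at first, z leaning 0.5 rad towards the charger's front; its upper 54 mm stand out and can be gripped across y (50 mm).
- short_pack: The short pack: the same but 70 mm tall, the upper 34 mm standing out; seated in the other bay, 62 mm of free space between the two, to be left there. Origin: centre of its foot; z up to its top.
- charger: Grey charger, 3.5 kg, loose on the table, 190 (x) x 250 (y) mm; front to its -x, z up. Origin: table level, near its centre. Its face slopes 0.5 rad to the front and holds two bays; their axis points up and forward, (-0.479, 0, 0.878) in this frame. Highest point 101 mm: the face's rear edge and the housing behind it (x 23 to 98 mm).
- bay_left (a point): Centre of the floor of the charger's +y bay, at a seated pack's foot: (-23, 56, 47) mm in the charger's frame. Each bay is 36 mm deep with 1.2 mm play all round. Two sprung steel balls, one on each y side, sit in the pack's groove: about 10 to 20 N along the axis frees it within the first 8 mm, after which it slides freely.
- bay_right (a point): Centre of the floor of the charger's -y bay, (-23, -56, 47) mm in the charger's frame; the same as the other bay. Either bay may hold the tall pack.
- checker: Battery checker, fixed: grey base 175 (x) x 150 (y) x 22 mm; above it a bare metal plate 115 x 120 mm on a stiff height-adjustable post. The plate's top may stand anywhere from 35 to 69 mm above the table; its height is not reported. Behind it (x 52 to 84 mm) a hood 130 mm wide, top 82 mm above the table. Origin: table level, centre of the base; z up.
- mark (a point): Centre, seen from above, of the outline drawn on the checker's plate, 20 mm to the -x side of the checker's origin. Its height is that of the plate's lowest setting (35 mm), NOT the plate's present height. The outline is 48 mm along the checker's x, 58 mm along its y, so the pack fits inside with 4 mm to spare all round: pack x along checker x, either way round.
Things that resemble listed ones, but are neither listed nor needed, are in the scene too. Leave any orange or purple look-alike of the tall_pack alone.

How it is judged (in metres and radians):
On the way:
1. the tall pack has been drawn clear of its bay, held by the fingers (z of tall_pack in the frame of charger above 0.085 m and contact force between tall_pack and the fingers above 1 N), for 0.1 s.
At the end, for the whole second after the job is handed in: The tall pack stands still on its foot on the plate (pressing on the checker with over 1 N, upright within 0.06 rad), centred within 4 mm of the mark and square to the outline within 0.14 rad, either way round; the short pack and the charger are within 20 mm of where they began (horizontal distance between tall_pack and mark below 0.004 m and angle between the x axis of tall_pack and the x axis of checker, either way round below 0.14 rad and angle between tall_pack's own z axis and vertical below 0.06 rad and z of tall_pack in the frame of mark between -0.004 and 0.04 m and contact force between tall_pack and checker above 1 N and linear speed of tall_pack below 0.01 m/s and distance of each of short_pack, charger from where it was at the start of the episode below 0.02 m); the robot touches nothing.
It fails at once if the tall pack is rammed onto the checker with over 40 N (contact force between tall_pack and checker above 40 N).
It fails at once if the charger is dragged or lifted by more than 20 mm (distance of charger from where it was at the start of the episode above 0.02 m).
It fails at once if the short pack is pulled or knocked more than 20 mm (distance of short_pack from where it was at the start of the episode above 0.02 m).
It fails at once if the tall pack is dropped or flung: faster than 0.25 m/s with no finger touching it (linear speed of tall_pack above 0.25 m/s and contact force between tall_pack and the fingers below 0.01 N).
It also fails if it takes over 58 s, if anything falls off the work surface, if the arm or the gripper's body presses on something with over 40 N, if the wrist force passes 120 N, or if a joint passes its speed limit or range.

## Robot

A 6-joint arm with a two-finger parallel gripper is mounted at the origin on the work surface. World frame = base frame: x ahead of the robot, y to its left, z up, the work surface at z = 0. Lengths are in mm, angles in rad, forces in N, time in s.
With the tool pointing down it reaches from about 300 to 775 mm from the base axis. Payload 14.6 kg.
Tool frame: the origin (TCP) lies midway between the tips of the shut fingers; the grasp point (between the pads) lies 19 mm behind it; z points along the fingers, y is the direction in which the jaws open and shut (so a half turn about z gives the same grasp; the last joint's range is limited). The gripper opens to 94 mm and grips with 3 to 60 N. Pads are 16 mm wide; open, the fingers measure 119 mm over their backs; the gripper's body (75 mm by 177 mm) begins 78 mm behind the grasp point.
Start: joints at [1.214, 0.3, 1.521, -0, 1.321, -0.067], TCP at [157.166, 527.056, 205.446] pointing down, gripper open.
Joint ranges: [-3.03, 3.03], [-0.79, 2.21], [0.23, 2.52], [-1.04, 4.18], [0, 3.07], [-2.55, 2.55]. Speed limits (rad/s): [2.22, 2.22, 2.57, 3.14, 3.14, 3.14].

## Interface

Orientations are given as [roll, pitch, yaw] about the fixed x, y, z axes, in that order (R = Rz(yaw) Ry(pitch) Rx(roll)).
In Python, from cell import manip gives the robot as it stands.
- The arm moves only by the tool play_rows, never from a script. Its argument "commands" is a list of rows, each an object of numbers: "x", "y", "z": the shift along the tool's x, y, z in m; "wx", "wy", "wz": the turn, a rotation vector about the tool's x, y, z in degrees; "grip": the opening, from 0 (shut) to 1 (fully open). In form: [{"x": .., "y": .., "z": .., "wx": .., "wy": .., "wz": .., "grip": ..}, ...]. A call has 1 to 20 rows; each row shifts and turns the commanded pose from where the row before left it, along the tool's axes as they then stand; what a row does not reach is not made up. A row lasts 1/8 s, in which the tool goes at most 62.5 mm and 10.7 degrees, less where a joint would pass 70% of its speed; a pose out of reach is approached as far as the arm can. A call is refused whole if a number of a shift passes 0.0625 or a number of a turn 10.7, either way. A call with a gripper value outside its range is refused whole. The fingers move at their own pace and stop on an object; "squeeze" is the grip in N (left out, the last holds). Time passes only in rows, so rows that do not move let the fingers close. It gives the time, the measured TCP pose, the force and the opening at its end, in the units of the state.
- manip.read_state(): the state, without advancing time (a new reading comes with each control period).
- manip.camera(name): name is "scene" or "top"; returns (picture, depth): 480x640x3 uint8, red, green, blue; 480x640 float32, mm along the optical axis (not along the pixel's ray), 0 where there is no reading.
- manip.camera_info(name): a dict with "intrinsics" (3x3 intrinsics, pixels), "camera_from_world" (4x4, takes a point from world to camera coordinates). Camera axes: x right, y up, looking along -z (the intrinsics and any distortion apply to the point x, -y, -z); pixel columns grow to the right and rows downward; lengths in mm; the calibration is good to about 2 mm. A picture is of the moment at which its call begins. camera_info takes no time and is no camera call.
- manip.sign_off(): hands the job in, once; it reports no verdict.
The state is a dict: "clock": time; "joints": joint angles; "qd": joint speeds; "effort": joint torques, N m; "eef_pos": TCP position; "eef_rot": TCP orientation; "wrist_force": force on the tool from outside, world axes, zero at the start; "moment": the same for the moment, N m; "finger_gap": finger opening in mm.
Only numpy, scipy, OpenCV 4.12 (cv2) and the standard library are available. Lean on these libraries where they do the work, as an engineer would, in place of code of your own. Each camera call takes 0.05 s, during which the arm holds its last target.

## Working session

There is one attempt and no reset: what is moved stays moved. The work goes in short steps, Python scripts to look and compute and a tool call to move; the robot and the scene stay as the last step left them, time stands still between calls to the robot, and variables do not carry over. Pictures are saved under pics/ and viewed, and the job is handed in when it is done.

Besides the shell and the picture viewer there is one more tool, called after "Call:" as a command line: name --argument value ..., lists and objects as JSON in quotes. play_rows: Moves the arm, as the interface text tells. Its arguments: {"type":"object","properties":{"commands":{"type":"array"},"squeeze":{"type":"number"}},"required":["commands"]}

```bash
ls; mkdir -p pics
python3 - <<'E'
from cell import manip
import cv2,numpy as np
np.set_printoptions(suppress=True,precision=4)
print(manip.read_state())
for n in ("scene","top"):
    p,d=manip.camera(n); cv2.imwrite(f"pics/{n}0.png",p[:,:,::-1]); np.save(f"pics/{n}0.npy",d)
    i=manip.camera_info(n); print(n,i)
    print((d>0).mean())
E
```

```text
pics
{'clock': 0.0, 'joints': array([ 1.2144,  0.3005,  1.5216, -0.    ,  1.3207, -0.0666]), 'qd': array([-0.0017, -0.001 ,  0.0008,  0.0009, -0.0001, -0.0008]), 'effort': array([ -0.0018, -53.1808, -35.2733,   0.0707,   0.0245,  -0.0001]), 'eef_pos': array([157.0719, 526.8364, 204.9017]), 'eef_rot': array([-3.1405, -0.0001,  2.8518]), 'wrist_force': array([ 0.1034,  0.9039, -0.3786]), 'moment': array([ 0.001 , -0.001 , -0.0253]), 'finger_gap': 93.82368080866324}
scene {'intrinsics': array([[459.8086,   0.    , 315.1781],
       [  0.    , 459.8086, 236.5921],
       [  0.    ,   0.    ,   1.    ]]), 'camera_from_world': array([[   -0.8818,     0.4715,    -0.0069,   461.2422],
       [   -0.2755,    -0.5033,     0.819 ,    30.0593],
       [    0.3827,     0.7241,     0.5737, -1095.8048],
       [    0.    ,     0.    ,     0.    ,     1.    ]])}
0.99595703125
top {'intrinsics': array([[447.8208,   0.    , 320.8711],
       [  0.    , 447.8208, 238.3089],
       [  0.    ,   0.    ,   1.    ]]), 'camera_from_world': array([[   -0.0104,    -0.9999,     0.0029,  -136.1936],
       [    0.984 ,    -0.0097,     0.1779,  -468.4803],
       [   -0.1779,     0.0047,     0.984 , -1024.6494],
       [    0.    ,     0.    ,     0.    ,     1.    ]])}
0.9959700520833333
```

View pics/scene0.png

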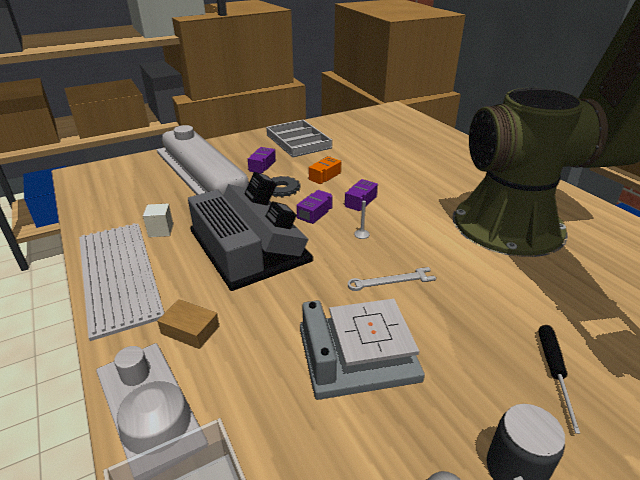

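View pics/top0.png

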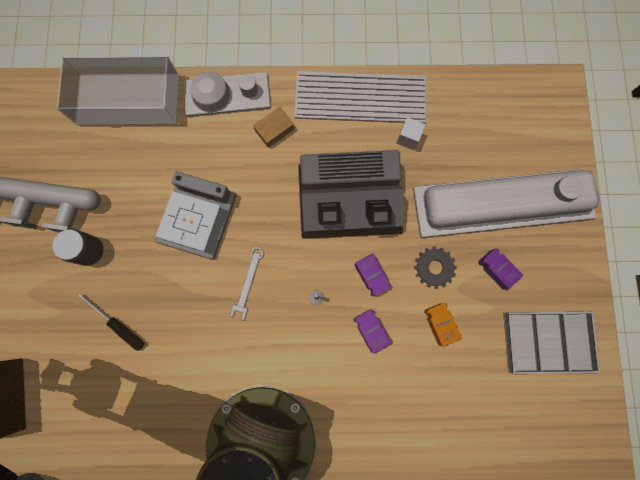

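```bash
cat > h.py <<'E'
import numpy as np,cv2
from cell import manip
np.set_printoptions(suppress=True,precision=3)
def K(n):
    i=manip.camera_info(n); return np.array(i["intrinsics"]),np.array(i["camera_from_world"])
def cloud(n,d):
    k,T=K(n); v,u=np.mgrid[:480,:640]
    c=np.stack([(u-k[0,2])/k[0,0]*d,-(v-k[1,2])/k[1,1]*d,-d],-1)
    return (c-T[:3,3])@T[:3,:3]
def proj(n,P):
    k,T=K(n); c=np.atleast_2d(P)@T[:3,:3].T+T[:3,3]
    return np.stack([k[0,0]*c[:,0]/-c[:,2]+k[0,2],k[1,1]*-c[:,1]/-c[:,2]+k[1,2]],-1)
def ray(n,u,v):
    k,T=K(n); r=np.array([(u-k[0,2])/k[0,0],-(v-k[1,2])/k[1,1],-1])@T[:3,:3]
    return -T[:3,:3].T@T[:3,3], r
def onz(n,u,v,z):
    o,r=ray(n,u,v); return o+r*(z-o[2])/r[2]
def tri(a,b):  # a=(name,u,v)
    o1,r1=ray(*a);o2,r2=ray(*b)
    s=np.linalg.lstsq(np.stack([r1,-r2],1),o2-o1,rcond=None)[0]
    p,q=o1+s[0]*r1,o2+s[1]*r2
    return (p+q)/2,np.linalg.norm(p-q)
E
python3 - <<'E'
from h import *
s=cv2.imread("pics/scene0.png");t=cv2.imread("pics/top0.png")
cv2.imwrite("pics/c1.png",cv2.resize(s[160:300,180:320],None,fx=5,fy=5,interpolation=cv2.INTER_CUBIC)[:600])
cv2.imwrite("pics/c2.png",cv2.resize(t[140:245,290:415],None,fx=5,fy=5,interpolation=cv2.INTER_CUBIC))
cv2.imwrite("pics/c3.png",cv2.resize(t[165:265,145:245],None,fx=5,fy=5,interpolation=cv2.INTER_CUBIC))
for n,pts in (("scene",[(262,187),(280,213),(265,178),(285,206),(372,330),(225,200)]),("top",[(330,215),(379,212),(330,208),(379,206),(187,221),(352,165)])):
    c=cloud(n,np.load(f"pics/{n}0.npy"))
    for u,v in pts: print(n,u,v,c[v,u])
E
```

```text
scene 262 187 [ 521.075 -249.508  118.193]
scene 280 213 [ 527.156 -142.029  111.812]
scene 265 178 [ 507.718 -261.848  131.255]
scene 285 206 [ 503.52  -169.164  107.075]
scene 372 330 [512.432 174.665  59.747]
scene 225 200 [ 601.419 -270.239   97.282]
top 330 215 [ 508.889 -161.807  105.825]
top 379 212 [ 508.615 -269.238  131.409]
top 330 208 [ 522.467 -161.752  116.534]
top 379 206 [ 524.697 -271.042  121.729]
top 187 221 [508.207 173.881  60.946]
top 352 165 [ 629.79  -214.904   97.123]
```

View pics/c1.png

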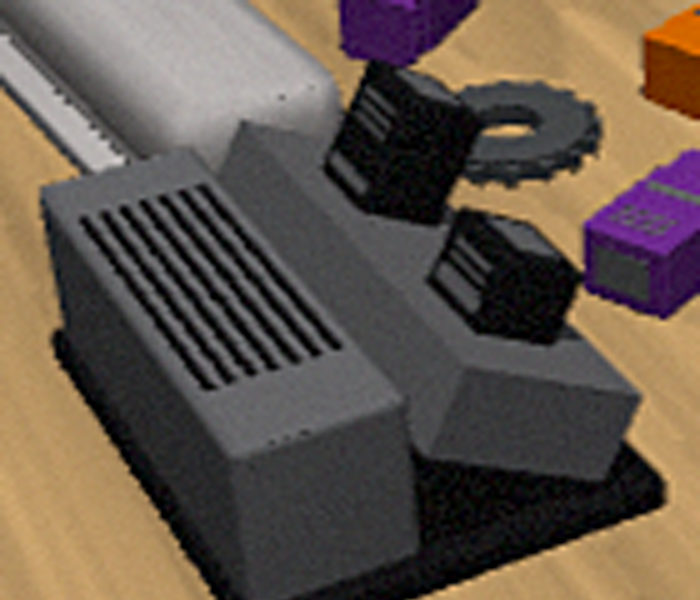

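View pics/c2.png

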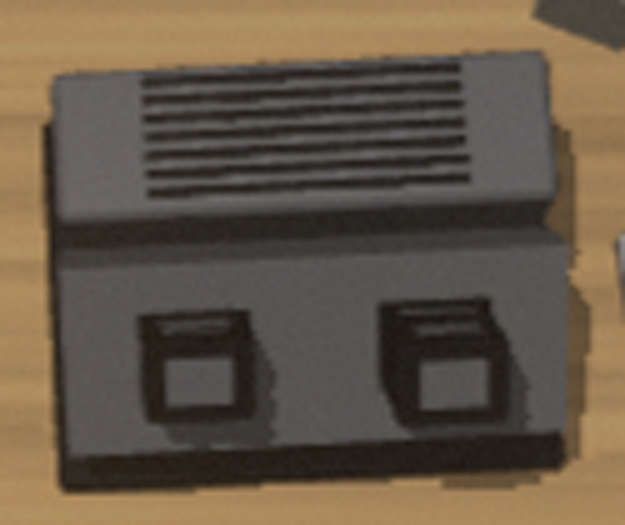

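View pics/c3.png

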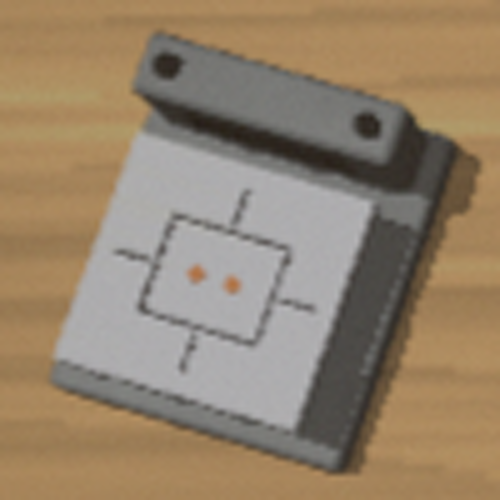

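Run:
```python
from h import *
def fitp(P):
    for _ in range(4):
        c=np.median(P,0) if _==0 else P.mean(0); n=np.linalg.svd(P-P.mean(0),full_matrices=False)[2][2]; n*=np.sign(n[2]); r=(P-P.mean(0))@n; P0=P; P=P[abs(r)<max(1.0,2*r.std())]
    return P.mean(0),n,r.std()
polys={"top":{"face":[(305,200),(318,200),(318,226),(305,228)],"face2":[(346,196),(362,196),(362,222),(346,224)],"plate":[(172,200),(215,212),(202,245),(162,233)],"house":[(304,158),(397,154),(398,178),(304,182)]},
"scene":{"face":[(265,230),(285,236),(300,240),(270,240)],"plate":[(340,312),(390,305),(405,350),(350,360)],"house":[(200,195),(220,193),(256,240),(232,248)]}}
for n in polys:
    c=cloud(n,np.load(f"pics/{n}0.npy"))
    for k,pl in polys[n].items():
        m=np.zeros((480,640),np.uint8);cv2.fillPoly(m,[np.array(pl)],1)
        P=c[m>0];P=P[np.isfinite(P).all(1)]
        o,nn,s=fitp(P); print(n,k,o,nn,"tilt",np.arccos(nn[2]),"az",np.arctan2(nn[1],nn[0]),"std",s,len(P))
# edges of charger housing top from top view: mask by height 94-104
c=cloud("top",np.load("pics/top0.npy"))
x,y,z=c[...,0],c[...,1],c[...,2]
m=((z>92)&(z<105)&(x>575)&(y>-360)&(y<-60)).astype(np.uint8)
P=c[m>0][:,:2].astype(np.float32);print("house rect",cv2.minAreaRect(P),len(P))
m=((z>52)&(z<68)&(x>400)&(x<600)&(y>50)&(y<300))
P=c[m][:,:2].astype(np.float32);print("plate rect",cv2.minAreaRect(P),np.median(z[m]),len(P))
# packs
for nme in("top","scene"):
    cc=cloud(nme,np.load(f"pics/{nme}0.npy")); img=cv2.imread(f"pics/{nme}0.png")
    for lab,y0,y1 in (("R",-310,-225),("L",-200,-120)):
        x,y,z=cc[...,0],cc[...,1],cc[...,2]
        m=(x>450)&(x<560)&(y>y0)&(y<y1)&(z>85+0)
        print(nme,lab,m.sum(),cc[m].min(0),cc[m].max(0))
```

```text
top face [ 517.699 -119.463   84.929] [0.035 0.999 0.025] tilt 1.5454298279491727 az 1.5360383440594505 std 9.303197669293894 392
top face2 [ 526.533 -217.9     82.878] [-0.059 -0.996  0.069] tilt 1.501255717118431 az -1.629544253384934 std 11.335051475205697 477
top plate [505.604 172.122  59.57 ] [-0.     0.004  1.   ] tilt 0.004369559680731689 az 1.6418758985073252 std 1.5934095046371 1581
top house [ 621.637 -211.7     99.694] [0.937 0.034 0.347] tilt 1.2162967681388457 az 0.03604130942795505 std 16.503623715339167 2364
scene face [553.535 -90.184  94.252] [-0.463 -0.403  0.789] tilt 0.661216656838879 az -2.425235799965426 std 3.499132466972155 187
scene plate [516.395 177.818  60.648] [-0.001  0.     1.   ] tilt 0.001438935094926361 az 3.0285917101164186 std 0.7609459930968094 2648
scene house [ 623.559 -192.572   97.128] [-0.003  0.002  1.   ] tilt 0.0038190693771427654 az 2.5933489985047706 std 1.0259255448454851 1342
house rect ((626.0012817382812, -210.05923461914062), (74.40364837646484, 233.72262573242188), 2.679273843765259) 2874
plate rect ((529.031005859375, 164.83609008789062), (125.92928314208984, 159.1568603515625), 72.15055847167969) 59.582340690100786 2569
top R 820 [ 482.682 -308.726   85.034] [ 559.986 -225.058  136.643]
top L 777 [ 489.485 -199.839   85.101] [ 559.957 -121.035  120.249]
scene R 747 [ 487.111 -308.594   85.01 ] [ 559.636 -225.134  135.904]
scene L 657 [ 492.376 -199.417   85.018] [ 559.769 -120.532  118.822]
```

```bash
cat > m.py <<'E'
from h import *
yaw=0.0468
R=np.array([[np.cos(yaw),-np.sin(yaw),0],[np.sin(yaw),np.cos(yaw),0],[0,0,1]])
O=np.array([565.6,-212.9,0])
T2=np.array([[.8776,0,.4794],[0,1,0],[-.4794,0,.8776]]) .T # charger->bay rows
a=np.array([-.4794,0,.8776]); b=np.array([.8776,0,.4794])
foot=np.array([-23,-56,47.])
E
python3 - <<'E'
from m import *
for n in("top","scene"):
    d=np.load(f"pics/{n}0.npy"); c=cloud(n,d)
    q=(c-O)@R
    for lab,s in(("tall",-1),("short",1)):
        f=foot*[1,-s*1,1] if s==1 else foot
        r=q-f; U=r@b; V=r[...,1]; W=r@a
        ok=(d>0)&(abs(U)<32)&(abs(V)<40)&(W>42)&(W<100)
        print(n,lab,"pcts U",np.percentile(U[ok],[1,5,50,95,99]),"V",np.percentile(V[ok],[1,5,50,95,99]),"W",np.percentile(W[ok],[5,50,95,99]),ok.sum())
        top=ok&(W>(84 if s<0 else 64)); print("  top face U",np.percentile(U[top],[3,50,97]),"V",np.percentile(V[top],[3,50,97]),"W",np.median(W[top]),top.sum())
    r=q-foot;U=r@b;V=r[...,1];W=r@a
    face=(d>0)&(abs(V-56)<25)&(abs(W-36)<8)&(abs(U)<35)
    A=np.c_[U[face],V[face],np.ones(face.sum())]; print(n,"face W=",np.linalg.lstsq(A,W[face],rcond=None)[0],face.sum())
    p=np.median(c[...,2][(d>0)&(c[...,0]>350)&(c[...,0]<420)&(abs(c[...,1])<100)]);print("table z",p)
E
```

```text
top tall pcts U [-21.121 -18.469   4.823  19.023  20.1  ] V [-22.985 -20.527   2.478  24.934  25.252] W [50.059 88.86  92.397 94.326] 542
  top face U [-20.295  -0.411  17.503] V [-22.339   0.213  24.087] W 89.8376012963593 389
top short pcts U [-19.031 -17.027   4.306  20.189  20.902] V [-24.62  -22.296   0.55   22.764  24.723] W [47.491 68.848 72.289 73.216] 447
  top face U [-18.389   0.757  19.232] V [-22.896   0.39   23.415] W 69.22067545800164 380
top face W= [-0.009 -0.002 35.229] 619
table z -0.2949957647414431
scene tall pcts U [-17.545 -14.662  13.435  21.439  22.536] V [-24.666 -20.88   18.94   23.801  25.026] W [44.532 69.66  90.755 91.625] 632
  top face U [-16.278   8.083  20.704] V [-22.904   7.036  23.318] W 89.79677782163557 150
scene short pcts U [-16.088 -13.511  14.003  22.597  23.479] V [-25.638 -21.304  13.707  23.178  24.143] W [44.281 60.265 70.721 71.133] 479
  top face U [-15.043   9.262  21.523] V [-23.854   4.914  22.81 ] W 69.60789710123602 187
scene face W= [-0.004  0.002 35.605] 111
table z 0.7658958395185118
```

Run:
```python
from m import *
from scipy.spatial.transform import Rotation as Ro
yc=R@[0,1,0.]; aw=R@a
def solve(Rt,j1,s):
    M=(Ro.from_euler('Y',s).inv()*Ro.from_euler('Z',j1).inv()*Ro.from_matrix(Rt))
    e=M.as_euler('ZYZ'); return e
for sg in(1,-1):
    y=sg*yc; z=-aw; x=np.cross(y,z); Rt=np.stack([x,y,z],1)
    for j1 in(-.55,-.65):
        for s in(1.9,2.2):
            e=solve(Rt,j1,s); print("pick",sg,j1,s,e[0],e[1],e[2]-np.pi/2)
# plate
d=np.load("pics/top0.npy"); im=cv2.imread("pics/top0.png")
for n in("top","scene"):
    im=cv2.imread(f"pics/{n}0.png"); hsv=cv2.cvtColor(im,cv2.COLOR_BGR2HSV)
    m=((hsv[...,1]<40)&(hsv[...,2]>140)).astype(np.uint8)
    k,l,st,ce=cv2.connectedComponentsWithStats(m)
    for i in range(1,k):
        if st[i,4]>500: print(n,st[i],ce[i])
```

```text
pick 1 -0.55 1.9 0.3663236194339587 0.8513698964879063 -2.3560910319932082
pick 1 -0.55 2.2 0.5148936168054863 0.5789106244983608 -2.5507909963964037
pick 1 -0.65 1.9 0.408075290374538 0.8871477431033007 -2.4708203955424892
pick 1 -0.65 2.2 0.5577676701250414 0.6202877916508969 -2.6739720174037713
pick -1 -0.55 1.9 0.36632361943395864 0.8513698964879065 0.7855016215965849
pick -1 -0.55 2.2 0.5148936168054862 0.578910624498361 0.5908016571933894
pick -1 -0.65 1.9 0.4080752903745378 0.8871477431033007 0.6707722580473039
pick -1 -0.65 2.2 0.5577676701250412 0.6202877916508969 0.4676206361860218
top [   0    0  302   16 4395] [147.227   6.965]
top [  303     0   337    69 18980] [481.068  30.783]
top [    0    15   302    53 13312] [153.38   39.357]
top [335  43  31  22 671] [349.842  53.595]
top [303  44  31  22 644] [317.682  54.163]
top [ 295   71  131   70 4419] [364.676  98.926]
top [ 585   71   55   28 1324] [610.666  83.539]
top [185  73  33  42 897] [199.222  92.334]
top [ 222   72   48   39 1119] [246.662  90.709]
top [  78   74   88   35 2713] [123.146  92.045]
top [ 589  101  
[... 956 characters left out ...]
02] [ 51.728 313.927]
scene [ 330  299   89   64 2993] [372.006 330.836]
scene [  0 311  33  30 602] [ 16.492 324.407]
scene [355 314  36  29 671] [371.902 327.961]
scene [  97  343   86   95 4771] [140.97  394.261]
scene [ 37 344  42  39 857] [ 58.277 361.236]
scene [  0 362  35  35 802] [ 14.9   378.126]
scene [ 38 370  46  45 880] [ 60.244 393.027]
scene [   0  387   37   43 1106] [ 17.574 407.283]
scene [  39  400   50   52 1570] [ 62.846 424.903]
scene [ 505  404   60   52 2288] [534.485 429.323]
scene [ 108  413  109   64 1638] [165.689 449.557]
scene [   0  418   39   50 1235] [ 19.425 441.557]
scene [ 41 436  50  44 636] [ 62.275 460.148]
scene [174 455  61  25 762] [210.782 471.152]
```

Run:
```python
from m import *
def sub(n,box,f=8):
    im=cv2.imread(f"pics/{n}0.png"); u0,v0,u1,v1=box
    return im[v0:v1,u0:u1].astype(float)
out={}
for n,box in(("top",(158,192,222,256)),("scene",(330,298,420,365))):
    im=cv2.imread(f"pics/{n}0.png")
    hsv=cv2.cvtColor(im,cv2.COLOR_BGR2HSV)
    o=((hsv[...,0]<20)&(hsv[...,1]>90)&(hsv[...,2]>120)).astype(np.uint8)
    # orange dots inside plate: enclose by box centre
    u0,v0,u1,v1=box; cu,cv_=(u0+u1)//2,(v0+v1)//2
    mm=np.zeros_like(o); mm[cv_-12:cv_+12,cu-14:cu+14]=1; o&=mm
    k,l,st,ce=cv2.connectedComponentsWithStats(o); print(n,"dots",[(st[i,4],ce[i]) for i in range(1,k)])
    # dark line pixels: metric rectify at z=60, 0.5mm/px, x up 
    c0=np.array([505.,172.]); s=0.5; N=300
    ij=np.array([[0,0],[N,0],[N,N],[0,N]],np.float32)
    W=np.c_[c0[0]+75-ij[:,1]*s,c0[1]+75-ij[:,0]*s,np.full(4,60.)]
    H=cv2.getPerspectiveTransform(proj(n,W).astype(np.float32),ij)
    w=cv2.warpPerspective(im,H,(N,N),flags=cv2.INTER_CUBIC); cv2.imwrite(f"pics/rect_{n}.png",cv2.resize(w,None,fx=2,fy=2))
```

```text
top dots [(np.int32(7), array([184.   , 219.286])), (np.int32(6), array([191. , 221.5]))]
scene dots [(np.int32(16), array([370. , 323.5])), (np.int32(16), array([373. , 331.5]))]
```

View pics/rect_top.png

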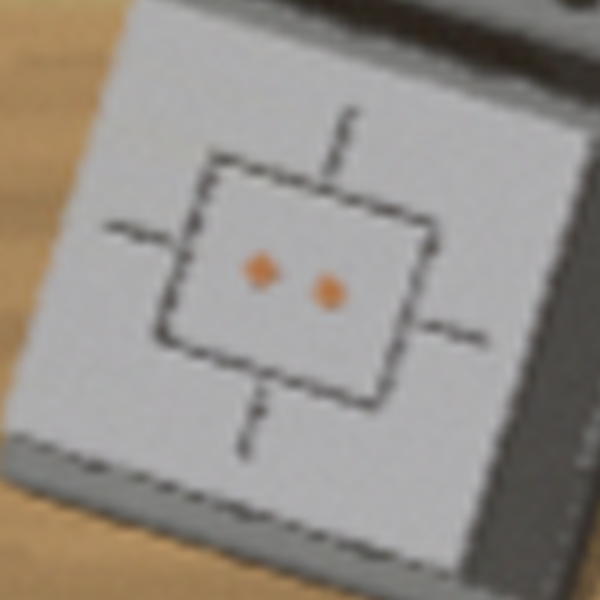

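View pics/rect_scene.png

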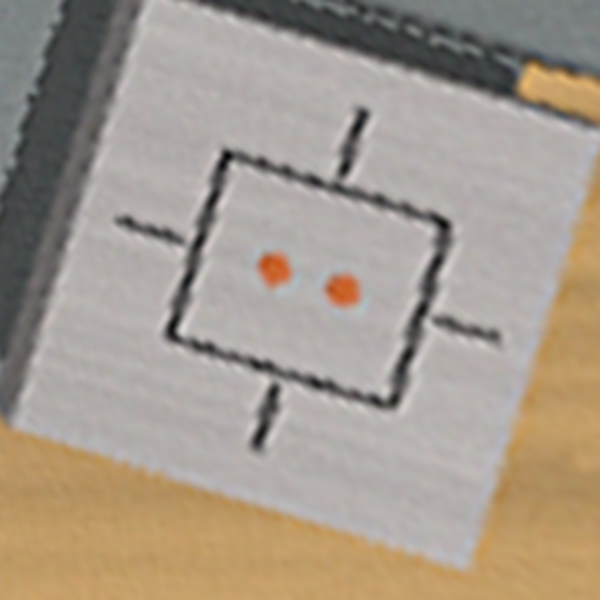

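Call:
play_rows --commands '[{"x": -0.0546,"y": -0.0027,"wz": 5.7,"grip": 1},{"x": -0.0546,"y": -0.0027,"wz": 5.7},{"x": -0.0546,"y": -0.0027,"wz": 5.7},{"x": -0.0546,"y": -0.0027,"wz": 5.7},{"x": -0.0546,"y": -0.0027,"wz": 5.7},{"x": -0.0546,"y": -0.0027,"wz": 5.7},{"x": -0.0546,"y": -0.0027,"wz": 5.7},{"x": -0.0546,"y": -0.0027,"wz": 5.7},{"x": -0.0546,"y": -0.0027,"wz": 5.7},{"x": -0.0546,"y": -0.0027,"wz": 5.7},{"x": -0.0546,"y": -0.0027,"wz": 5.7},{"x": -0.0546,"y": -0.0027,"wz": 5.7},{"x": -0.0546,"y": -0.0027,"wz": 5.7},{"x": -0.0546,"y": -0.0027,"wz": 5.7},{"x": -0.0546,"y": -0.0027,"wz": 5.7},{"x": -0.0546,"y": -0.0027,"wz": 5.7},{"x": -0.0546,"y": -0.0027,"wz": 5.7},{"x": -0.0546,"y": -0.0027,"wz": 5.7}]'

```text
$.commands[0]: bad value
```

Call:
play_rows --commands '[{"x": -0.0546,"y": -0.0027,"z": 0.0,"wx": 0.0,"wy": 0.0,"wz": 5.7,"grip": 1.0}]'

```text
clock: 0.22
eef_pos: [207.3, 509.3, 205.1]
eef_rot: [-3.141, -0.0, 2.755]
wrist_force: [1.0, 0.8, 0.1]
finger_gap: 94.2
```

Call:
play_rows --commands '[{"x": -0.0546,"y": -0.0027,"z": 0,"wx": 0,"wy": 0,"wz": 5.7,"grip": 1},{"x": -0.0546,"y": -0.0027,"z": 0,"wx": 0,"wy": 0,"wz": 5.7,"grip": 1},{"x": -0.0546,"y": -0.0027,"z": 0,"wx": 0,"wy": 0,"wz": 5.7,"grip": 1},{"x": -0.0546,"y": -0.0027,"z": 0,"wx": 0,"wy": 0,"wz": 5.7,"grip": 1},{"x": -0.0546,"y": -0.0027,"z": 0,"wx": 0,"wy": 0,"wz": 5.7,"grip": 1},{"x": -0.0546,"y": -0.0027,"z": 0,"wx": 0,"wy": 0,"wz": 5.7,"grip": 1},{"x": -0.0546,"y": -0.0027,"z": 0,"wx": 0,"wy": 0,"wz": 5.7,"grip": 1},{"x": -0.0546,"y": -0.0027,"z": 0,"wx": 0,"wy": 0,"wz": 5.7,"grip": 1},{"x": -0.0546,"y": -0.0027,"z": 0,"wx": 0,"wy": 0,"wz": 5.7,"grip": 1},{"x": -0.0546,"y": -0.0027,"z": 0,"wx": 0,"wy": 0,"wz": 5.7,"grip": 1},{"x": -0.0546,"y": -0.0027,"z": 0,"wx": 0,"wy": 0,"wz": 5.7,"grip": 1},{"x": -0.0546,"y": -0.0027,"z": 0,"wx": 0,"wy": 0,"wz": 5.7,"grip": 1},{"x": -0.0546,"y": -0.0027,"z": 0,"wx": 0,"wy": 0,"wz": 5.7,"grip": 1},{"x": -0.0546,"y": -0.0027,"z": 0,"wx": 0,"wy": 0,"wz": 5.7,"grip": 1},{"x": -0.0546,"y": -0.0027,"z": 0,"wx": 0,"wy": 0,"wz": 5.7,"grip": 1},{"x": -0.0546,"y": -0.0027,"z": 0,"wx": 0,"wy": 0,"wz": 5.7,"grip": 1},{"x": -0.0546,"y": -0.0027,"z": 0,"wx": 0,"wy": 0,"wz": 5.7,"grip": 1}]'

```text
clock: 2.35
eef_pos: [479.3, -269.4, 205.1]
eef_rot: [-3.141, -0.0, 1.058]
wrist_force: [0.5, 0.2, 0.1]
finger_gap: 93.9
```

```bash
cat > goto.py <<'E'
# print the tool-frame rows needed from the current pose to a target (pos, R) in n equal steps
from m import *
from scipy.spatial.transform import Rotation as Ro
def goto(P,Rt,n,R0=None,P0=None):
    s=manip.read_state()
    P0=np.array(s["eef_pos"]) if P0 is None else P0
    R0=Ro.from_euler('xyz',s["eef_rot"]) if R0 is None else R0
    Rt=Ro.from_matrix(Rt); w=(R0.inv()*Rt).as_rotvec()
    print("rot deg total",np.degrees(w),"per row",np.degrees(w)/n, "world d",P-P0)
    dR=Ro.from_rotvec(w/n); Rk=R0
    for i in range(n):
        print(i,"shift mm",Rk.inv().apply((P-P0)/n)); Rk=Rk*dR
yc=R@[0,1,0.]; aw=R@a
y=-yc; z=-aw; Rpick=np.stack([np.cross(y,z),y,z],1)
def Wp(W,dU=0): return O+R@(foot+W*a+dU*b)
E
python3 - <<'E'
from goto import *
print(manip.read_state()["joints"],manip.read_state()["clock"],manip.read_state()["eef_pos"])
print(Wp(120),Wp(46)); goto(Wp(125),Rpick,8)
E
```

```text
[-0.579  0.3    1.522 -0.     1.32  -0.066] 2.35 [ 479.277 -269.444  205.107]
[ 487.78  -272.606  152.312] [ 523.217 -270.946   87.37 ]
rot deg total [-14.498  26.158  56.661] per row [-1.812  3.27   7.083] world d [  6.109  -3.274 -48.407]
0 shift mm [0.018 0.869 6.05 ]
1 shift mm [-0.232  0.691  6.069]
2 shift mm [-0.502  0.544  6.068]
3 shift mm [-0.788  0.432  6.046]
4 shift mm [-1.084  0.357  6.005]
5 shift mm [-1.383  0.32   5.945]
6 shift mm [-1.681  0.323  5.868]
7 shift mm [-1.971  0.365  5.774]
```

Call:
play_rows --commands '[{"x": 0,"y": 0.0009,"z": 0.006,"wx": -1.812,"wy": 3.27,"wz": 7.083,"grip": 1},{"x": -0.0002,"y": 0.0007,"z": 0.0061,"wx": -1.812,"wy": 3.27,"wz": 7.083,"grip": 1},{"x": -0.0005,"y": 0.0005,"z": 0.0061,"wx": -1.812,"wy": 3.27,"wz": 7.083,"grip": 1},{"x": -0.0008,"y": 0.0004,"z": 0.006,"wx": -1.812,"wy": 3.27,"wz": 7.083,"grip": 1},{"x": -0.0011,"y": 0.0004,"z": 0.006,"wx": -1.812,"wy": 3.27,"wz": 7.083,"grip": 1},{"x": -0.0014,"y": 0.0003,"z": 0.0059,"wx": -1.812,"wy": 3.27,"wz": 7.083,"grip": 1},{"x": -0.0017,"y": 0.0003,"z": 0.0059,"wx": -1.812,"wy": 3.27,"wz": 7.083,"grip": 1},{"x": -0.002,"y": 0.0004,"z": 0.0058,"wx": -1.812,"wy": 3.27,"wz": 7.083,"grip": 1},{"x": 0,"y": 0,"z": 0,"wx": 0,"wy": 0,"wz": 0,"grip": 1},{"x": 0,"y": 0,"z": 0,"wx": 0,"wy": 0,"wz": 0,"grip": 1}]'

```text
clock: 3.6
eef_pos: [486.5, -271.3, 157.5]
eef_rot: [3.14, -0.5, 0.054]
wrist_force: [0.3, -0.2, 0.2]
finger_gap: 94.2
```

Run:
```python
from goto import *
print(manip.read_state()["joints"],manip.read_state()["clock"],manip.read_state()["eef_pos"])
goto(Wp(46),Rpick,1)
for n in("scene","top"):
    p,d=manip.camera(n); cv2.imwrite(f"pics/{n}1.png",p[:,:,::-1])
    x=p[100:300,160:400] if n=="scene" else p[120:280,290:450]
    cv2.imwrite(f"pics/{n}1c.png",cv2.resize(x[:,:,::-1],None,fx=3,fy=3))
```

```text
[-0.742  0.174  1.879  0.502  0.788  0.471] 3.6 [ 486.499 -271.293  157.454]
rot deg total [-0.095  0.017  0.348] per row [-0.095  0.017  0.348] world d [ 36.718   0.346 -70.085]
0 shift mm [-1.382  1.494 79.095]
```

View pics/scene1c.png

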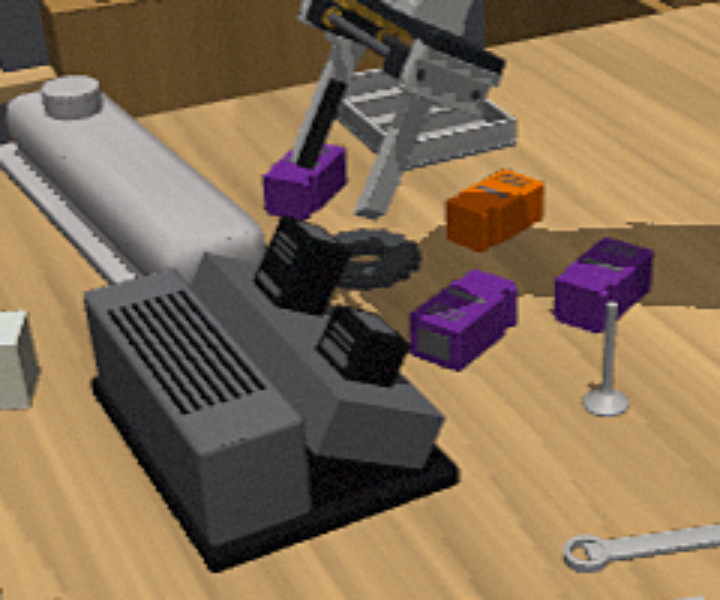

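View pics/top1c.png

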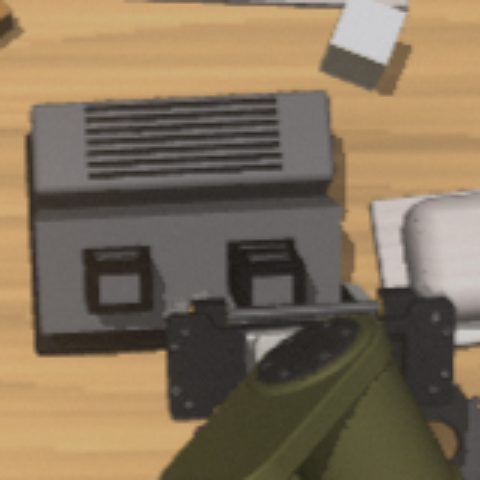

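Call:
play_rows --commands '[{"x": -0.0014,"y": 0.001,"z": 0.004,"wx": 0,"wy": 0,"wz": 0.35,"grip": 1},{"x": 0,"y": 0,"z": 0.015,"wx": 0,"wy": 0,"wz": 0,"grip": 1},{"x": 0,"y": 0,"z": 0.02,"wx": 0,"wy": 0,"wz": 0,"grip": 1},{"x": 0,"y": 0,"z": 0.02,"wx": 0,"wy": 0,"wz": 0,"grip": 1},{"x": 0,"y": 0,"z": 0.015,"wx": 0,"wy": 0,"wz": 0,"grip": 1},{"x": 0,"y": 0,"z": 0.005,"wx": 0,"wy": 0,"wz": 0,"grip": 1},{"x": 0,"y": 0,"z": 0,"wx": 0,"wy": 0,"wz": 0,"grip": 1},{"x": 0,"y": 0,"z": 0,"wx": 0,"wy": 0,"wz": 0,"grip": 1}]'

```text
clock: 4.7
eef_pos: [523.0, -270.6, 87.6]
eef_rot: [-3.139, -0.501, 0.044]
wrist_force: [-0.1, 0.4, 0.3]
finger_gap: 93.9
```

Run:
```python
from goto import *
goto(Wp(46),Rpick,1)
for n in("scene",):
    p,d=manip.camera(n); 
    x=p[120:270,180:380]
    cv2.imwrite(f"pics/{n}2c.png",cv2.resize(x[:,:,::-1],None,fx=4,fy=4))
```

```text
rot deg total [-0.046 -0.062 -0.165] per row [-0.046 -0.062 -0.165] world d [ 0.197 -0.39  -0.27 ]
0 shift mm [0.028 0.399 0.323]
```

View pics/scene2c.png

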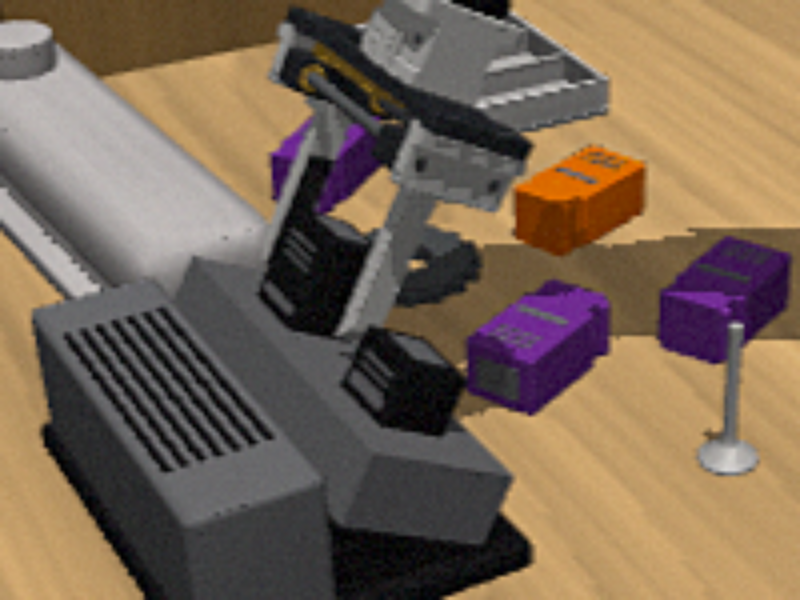

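The fingers straddle the tall pack (crop ≈ (315,270)); the short pack at (405,380) is clear. Closing.

Call:
play_rows --commands '[{"x": 0,"y": 0,"z": 0,"wx": 0,"wy": 0,"wz": 0,"grip": 0.6},{"x": 0,"y": 0,"z": 0,"wx": 0,"wy": 0,"wz": 0,"grip": 0.55},{"x": 0,"y": 0,"z": 0,"wx": 0,"wy": 0,"wz": 0,"grip": 0.5},{"x": 0,"y": 0,"z": 0,"wx": 0,"wy": 0,"wz": 0,"grip": 0.3},{"x": 0,"y": 0,"z": 0,"wx": 0,"wy": 0,"wz": 0,"grip": 0.3},{"x": 0,"y": 0,"z": 0,"wx": 0,"wy": 0,"wz": 0,"grip": 0.3}]' --squeeze 50

```text
clock: 5.5
eef_pos: [523.1, -271.2, 87.2]
eef_rot: [-3.14, -0.501, 0.043]
wrist_force: [1.4, -5.1, -1.6]
finger_gap: 50.7
```

Call:
play_rows --commands '[{"x": 0,"y": 0,"z": -0.0015,"wx": 0,"wy": 0,"wz": 0,"grip": 0.3},{"x": 0,"y": 0,"z": -0.0015,"wx": 0,"wy": 0,"wz": 0,"grip": 0.3},{"x": 0,"y": 0,"z": -0.0015,"wx": 0,"wy": 0,"wz": 0,"grip": 0.3},{"x": 0,"y": 0,"z": -0.0015,"wx": 0,"wy": 0,"wz": 0,"grip": 0.3}]'

```text
clock: 6.0
eef_pos: [519.5, -270.4, 90.9]
eef_rot: [-3.138, -0.498, 0.043]
wrist_force: [5.6, -3.7, -13.1]
finger_gap: 50.3
```

Call:
play_rows --commands '[{"x": 0,"y": 0,"z": -0.002,"wx": 0,"wy": 0,"wz": 0,"grip": 0.3},{"x": 0,"y": 0,"z": -0.002,"wx": 0,"wy": 0,"wz": 0,"grip": 0.3},{"x": 0,"y": 0,"z": -0.002,"wx": 0,"wy": 0,"wz": 0,"grip": 0.3},{"x": 0,"y": 0,"z": -0.002,"wx": 0,"wy": 0,"wz": 0,"grip": 0.3}]'

```text
clock: 6.5
eef_pos: [516.3, -271.1, 99.9]
eef_rot: [-3.14, -0.501, 0.044]
wrist_force: [-3.9, -6.0, -1.5]
finger_gap: 49.7
```

Run:
```python
from goto import *
print(manip.read_state())
for n in("scene",):
    p,d=manip.camera(n); 
    x=p[120:270,180:380]
    cv2.imwrite(f"pics/{n}3c.png",cv2.resize(x[:,:,::-1],None,fx=4,fy=4))
```

```text
{'clock': 6.5, 'joints': array([-0.699,  0.31 ,  1.866,  0.559,  0.663,  0.434]), 'qd': array([-0.014, -0.035,  0.005, -0.021,  0.019,  0.013]), 'effort': array([  4.049, -48.316, -29.668,   1.866,   0.453,  -0.046]), 'eef_pos': array([ 516.262, -271.073,   99.879]), 'eef_rot': array([-3.14 , -0.501,  0.044]), 'wrist_force': array([-3.861, -6.025, -1.492]), 'moment': array([-1.144,  1.231, -0.625]), 'finger_gap': 49.65916267452362}
```

View pics/scene3c.png

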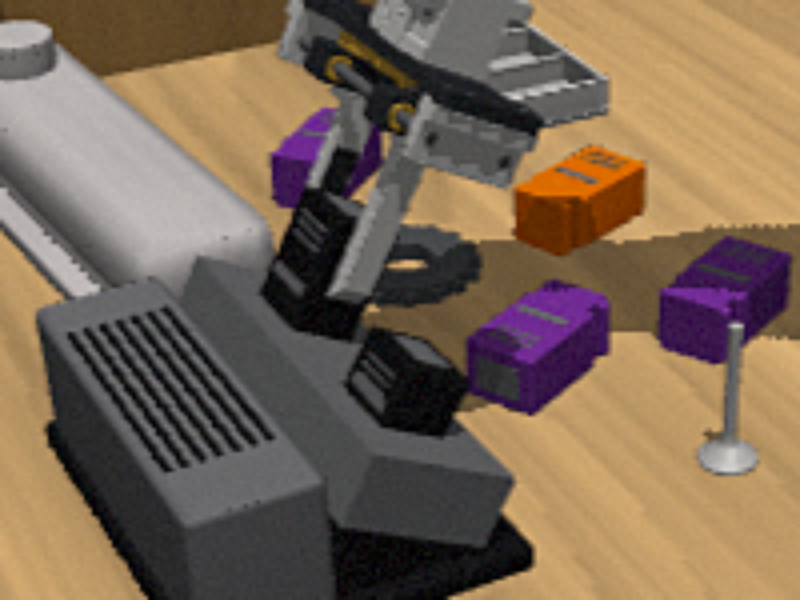

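Call:
play_rows --commands '[{"x": 0,"y": 0,"z": -0.003,"wx": 0,"wy": 0,"wz": 0,"grip": 0.3},{"x": 0,"y": 0,"z": -0.004,"wx": 0,"wy": 0,"wz": 0,"grip": 0.3},{"x": 0,"y": 0,"z": -0.004,"wx": 0,"wy": 0,"wz": 0,"grip": 0.3},{"x": 0,"y": 0,"z": -0.004,"wx": 0,"wy": 0,"wz": 0,"grip": 0.3},{"x": 0,"y": 0,"z": -0.004,"wx": 0,"wy": 0,"wz": 0,"grip": 0.3},{"x": 0,"y": 0,"z": -0.004,"wx": 0,"wy": 0,"wz": 0,"grip": 0.3},{"x": 0,"y": 0,"z": -0.006,"wx": 0,"wy": 0,"wz": 0,"grip": 0.3},{"x": 0,"y": 0,"z": -0.008,"wx": 0,"wy": 0,"wz": 0,"grip": 0.3},{"x": 0,"y": 0,"z": -0.01,"wx": 0,"wy": 0,"wz": 0,"grip": 0.3},{"x": 0,"y": 0,"z": -0.01,"wx": 0,"wy": 0,"wz": 0,"grip": 0.3},{"x": 0,"y": 0,"z": -0.008,"wx": 0,"wy": 0,"wz": 0,"grip": 0.3},{"x": 0,"y": 0,"z": 0,"wx": 0,"wy": 0,"wz": 0,"grip": 0.3}]'

```text
clock: 8.05
eef_pos: [485.1, -272.5, 157.1]
eef_rot: [-3.139, -0.501, 0.043]
wrist_force: [-0.6, -0.6, -2.9]
finger_gap: 49.9
```

Run:
```python
from goto import *
s=manip.read_state();print(s["joints"],s["wrist_force"])
for n in("scene",):
    p,d=manip.camera(n); np.save("pics/scene4.npy",d);cv2.imwrite("pics/scene4.png",p[:,:,::-1])
    x=p[80:270,180:380]
    cv2.imwrite(f"pics/{n}4c.png",cv2.resize(x[:,:,::-1],None,fx=3,fy=3))
```

```text
[-0.746  0.173  1.882  0.506  0.786  0.473] [-0.609 -0.616 -2.867]
```

View pics/scene4c.png

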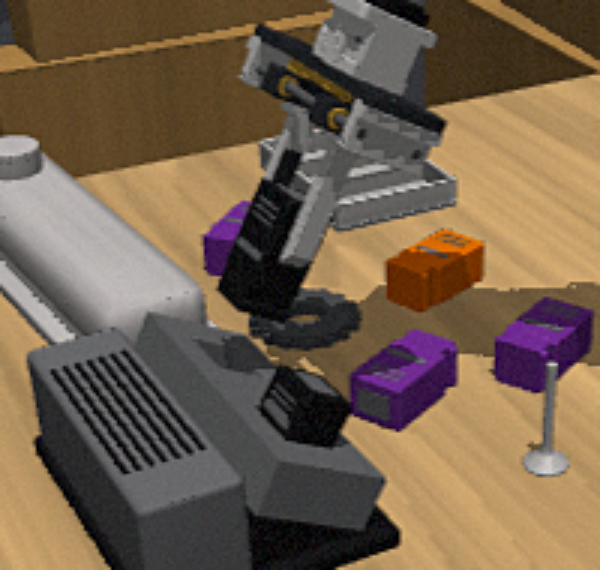

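Run:
```python
from goto import *
s=manip.read_state()
R0=Ro.from_euler('xyz',s["eef_rot"]); print("up in tool",R0.inv().apply([0,0,1]))
cy=-.287; Rp=(Ro.from_euler('z',cy)*Ro.from_euler('x',np.pi)).as_matrix()
goto(np.array([510.1,171,205]),Rp,14,P0=s["eef_pos"]+np.array([0,0,48]))
```

```text
up in tool [ 0.48  -0.002 -0.877]
rot deg total [ -4.886 -28.402  18.564] per row [-0.349 -2.029  1.326] world d [ 25.046 443.332   0.403]
0 shift mm [  2.784 -31.555   1.575]
1 shift mm [  2.104 -31.621   1.296]
2 shift mm [  1.413 -31.669   1.041]
3 shift mm [  0.712 -31.699   0.81 ]
4 shift mm [  0.003 -31.711   0.604]
5 shift mm [ -0.713 -31.706   0.424]
6 shift mm [ -1.434 -31.683   0.269]
7 shift mm [ -2.16  -31.643   0.139]
8 shift mm [ -2.888 -31.585   0.036]
9 shift mm [ -3.619 -31.51   -0.041]
10 shift mm [ -4.349 -31.417  -0.091]
11 shift mm [ -5.079 -31.308  -0.115]
12 shift mm [ -5.806 -31.181  -0.113]
13 shift mm [ -6.53  -31.038  -0.084]
```

Call:
play_rows --commands '[{"x": 0.0077,"y": 0,"z": -0.014,"wx": 0,"wy": 0,"wz": 0,"grip": 0.3},{"x": 0.0077,"y": 0,"z": -0.014,"wx": 0,"wy": 0,"wz": 0,"grip": 0.3},{"x": 0.0077,"y": 0,"z": -0.014,"wx": 0,"wy": 0,"wz": 0,"grip": 0.3},{"x": 0.0028,"y": -0.0316,"z": 0.0016,"wx": -0.349,"wy": -2.029,"wz": 1.326,"grip": 0.3},{"x": 0.0021,"y": -0.0316,"z": 0.0013,"wx": -0.349,"wy": -2.029,"wz": 1.326,"grip": 0.3},{"x": 0.0014,"y": -0.0317,"z": 0.001,"wx": -0.349,"wy": -2.029,"wz": 1.326,"grip": 0.3},{"x": 0.0007,"y": -0.0317,"z": 0.0008,"wx": -0.349,"wy": -2.029,"wz": 1.326,"grip": 0.3},{"x": 0,"y": -0.0317,"z": 0.0006,"wx": -0.349,"wy": -2.029,"wz": 1.326,"grip": 0.3},{"x": -0.0007,"y": -0.0317,"z": 0.0004,"wx": -0.349,"wy": -2.029,"wz": 1.326,"grip": 0.3},{"x": -0.0014,"y": -0.0317,"z": 0.0003,"wx": -0.349,"wy": -2.029,"wz": 1.326,"grip": 0.3},{"x": -0.0022,"y": -0.0316,"z": 0.0001,"wx": -0.349,"wy": -2.029,"wz": 1.326,"grip": 0.3},{"x": -0.0029,"y": -0.0316,"z": 0,"wx": -0.349,"wy": -2.029,"wz": 1.326,"grip": 0.3},{"x": -0.0036,"y": -0.0315,"z": 0,"wx": -0.349,"wy": -2.029,"wz": 1.326,"grip": 0.3},{"x": -0.0043,"y": -0.0314,"z": 0,"wx": -0.349,"wy": -2.029,"wz": 1.326,"grip": 0.3},{"x": -0.0051,"y": -0.0313,"z": 0,"wx": -0.349,"wy": -2.029,"wz": 1.326,"grip": 0.3},{"x": -0.0058,"y": -0.0312,"z": 0,"wx": -0.349,"wy": -2.029,"wz": 1.326,"grip": 0.3},{"x": -0.0065,"y": -0.031,"z": 0,"wx": -0.349,"wy": -2.029,"wz": 1.326,"grip": 0.3},{"x": 0,"y": 0,"z": 0,"wx": 0,"wy": 0,"wz": 0,"grip": 0.3},{"x": 0,"y": 0,"z": 0,"wx": 0,"wy": 0,"wz": 0,"grip": 0.3}]'

```text
clock: 10.48
eef_pos: [510.3, 170.6, 205.0]
eef_rot: [-3.141, -0.0, -0.287]
wrist_force: [-0.9, 0.1, -3.4]
finger_gap: 49.5
```

```bash
cat > look.py <<'E'
import sys
from goto import *
s=manip.read_state();print(s["clock"],s["joints"],s["wrist_force"],s["eef_pos"],s["eef_rot"])
i=sys.argv[1]
for n in("scene","top"):
    p,d=manip.camera(n); np.save(f"pics/{n}{i}.npy",d);cv2.imwrite(f"pics/{n}{i}.png",p[:,:,::-1])
    x=p[180:400,270:470] if n=="scene" else p[150:290,120:270]
    cv2.imwrite(f"pics/{n}{i}c.png",cv2.resize(x[:,:,::-1],None,fx=2.7 if n=="scene" else 4,fy=2.7 if n=="scene" else 4,interpolation=cv2.INTER_CUBIC))
E
python3 look.py 5
python3 - <<'E'
from goto import *
Rp=(Ro.from_euler('z',-.287)*Ro.from_euler('x',np.pi)).as_matrix()
goto(np.array([510.1,171,205]),Rp,1)
E
```

```text
10.475 [ 0.255  0.273  1.556 -0.     1.312  2.112] [-0.875  0.057 -3.398] [510.289 170.606 204.955] [-3.141 -0.    -0.287]
rot deg total [-0.021 -0.015 -0.033] per row [-0.021 -0.015 -0.033] world d [-0.177  0.709  0.063]
0 shift mm [-0.371 -0.63  -0.063]
```

View pics/scene5c.png

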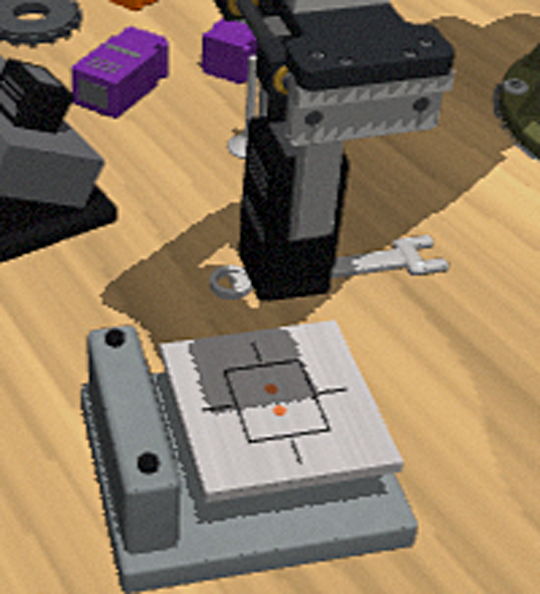

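View pics/top5c.png

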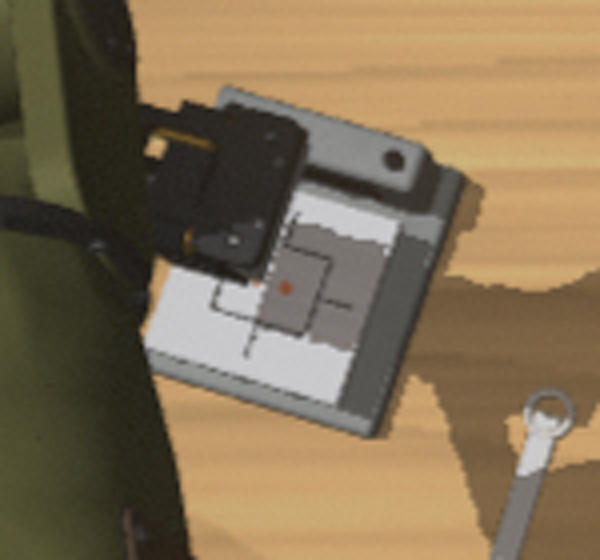

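```bash
cat > pk.py <<'E'
import sys
from goto import *
def pk(i,P0,z0,z1,yaw=-.287):
    for n in("scene","top"):
        d=np.load(f"pics/{n}{i}.npy"); c=cloud(n,d)
        q=(c-P0)@Ro.from_euler('z',yaw).as_matrix()
        z=c[...,2]
        im=cv2.imread(f"pics/{n}{i}.png").max(2)
        ok=(d>0)&(abs(q[...,0])<30)&(abs(q[...,1])<35)&(z>z0)&(z<z1)&(im<75)
        if ok.sum()<30: print(n,ok.sum());continue
        X,Y,Z=q[ok][:,0],q[ok][:,1],z[ok]
        print(n,ok.sum(),"X",np.percentile(X,[1,5,50,95,99]),"Y",np.percentile(Y,[1,5,50,95,99]),"Z",np.percentile(Z,[0.5,2,50,98]))
        fx=(X>14)&(abs(Y)<20); fy=(Y>19)&(abs(X)<16)
        print("  +x face X med",np.median(X[fx]),fx.sum(),"+y face Y med",np.median(Y[fy]),fy.sum())
        if fx.sum()>30: print("   slope dX/dY",np.polyfit(Y[fx],X[fx],1)[0],"dX/dZ",np.polyfit(Z[fx],X[fx],1)[0])
        if fy.sum()>30: print("   slope dY/dX",np.polyfit(X[fy],Y[fy],1)[0],"dY/dZ",np.polyfit(Z[fy],Y[fy],1)[0])
E
python3 - <<'E'
from pk import *
s=manip.read_state(); pk(5,np.array([s["eef_pos"][0],s["eef_pos"][1],0]),150,255)
E
```

```text
scene 1687 X [-17.634 -15.218  14.423  21.557  21.913] Y [-25.87  -19.325  20.612  25.693  31.441] Z [162.293 164.218 207.805 250.83 ]
  +x face X med 20.828985797938227 567 +y face Y med 24.336038302265273 650
   slope dX/dY -0.010068797021697959 dX/dZ -0.03432995939359752
   slope dY/dX 0.04431019985531359 dY/dZ 0.04848305794097664
top 69 X [-21.508 -21.282 -20.183  15.995  17.464] Y [-23.494 -22.638 -10.397  14.127  16.82 ] Z [165.079 166.697 204.709 250.601]
  +x face X med 15.9150283786176 8 +y face Y med nan 0
  return _methods._mean(a, axis=axis, dtype=dtype,
  ret = ret.dtype.type(ret / rcount)
```

Call:
play_rows --commands '[{"x": 0,"y": -0.0007,"z": 0.01,"wx": 0,"wy": 0,"wz": 0,"grip": 0.3},{"x": 0,"y": 0,"z": 0.02,"wx": 0,"wy": 0,"wz": 0,"grip": 0.3},{"x": 0,"y": 0,"z": 0.02,"wx": 0,"wy": 0,"wz": 0,"grip": 0.3},{"x": 0,"y": 0,"z": 0.02,"wx": 0,"wy": 0,"wz": 0,"grip": 0.3},{"x": 0,"y": 0,"z": 0.01,"wx": 0,"wy": 0,"wz": 0,"grip": 0.3},{"x": 0,"y": 0,"z": 0.005,"wx": 0,"wy": 0,"wz": 0,"grip": 0.3},{"x": 0,"y": 0,"z": 0.002,"wx": 0,"wy": 0,"wz": 0,"grip": 0.3},{"x": 0,"y": 0,"z": 0,"wx": 0,"wy": 0,"wz": 0,"grip": 0.3},{"x": 0,"y": 0,"z": 0,"wx": 0,"wy": 0,"wz": 0,"grip": 0.3}]' --squeeze 18

```text
clock: 11.7
eef_pos: [510.6, 171.7, 117.9]
eef_rot: [-3.141, -0.0, -0.287]
wrist_force: [0.2, 0.2, -3.5]
finger_gap: 49.7
```

```bash
python3 look.py 6
```

```text
11.7 [0.256 0.363 1.651 0.    1.126 2.114] [ 0.192  0.236 -3.462] [510.605 171.715 117.947] [-3.141 -0.    -0.287]
```

View pics/scene6c.png

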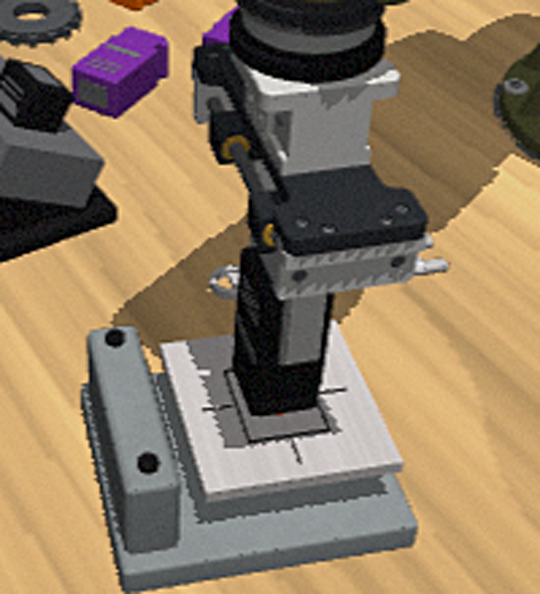

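Call:
play_rows --commands '[{"x": 0,"y": 0,"z": 0.0015,"wx": 0,"wy": 0,"wz": 0,"grip": 0.3},{"x": 0,"y": 0,"z": 0.0015,"wx": 0,"wy": 0,"wz": 0,"grip": 0.3},{"x": 0,"y": 0,"z": 0.001,"wx": 0,"wy": 0,"wz": 0,"grip": 0.3},{"x": 0,"y": 0,"z": 0.001,"wx": 0,"wy": 0,"wz": 0,"grip": 0.3},{"x": 0,"y": 0,"z": 0.001,"wx": 0,"wy": 0,"wz": 0,"grip": 0.3}]'

```text
clock: 12.42
eef_pos: [510.4, 171.7, 111.4]
eef_rot: [-3.141, 0.0, -0.287]
wrist_force: [-0.6, -0.4, -3.0]
finger_gap: 49.6
```

Call:
play_rows --commands '[{"x": 0,"y": 0,"z": 0.001,"wx": 0,"wy": 0,"wz": 0,"grip": 0.3},{"x": 0,"y": 0,"z": 0.001,"wx": 0,"wy": 0,"wz": 0,"grip": 0.3}]'

```text
clock: 12.68
eef_pos: [510.4, 171.7, 109.4]
eef_rot: [-3.141, 0.0, -0.287]
wrist_force: [0.0, 0.4, -3.3]
finger_gap: 49.9
```

Call:
play_rows --commands '[{"x": 0,"y": 0,"z": 0.001,"wx": 0,"wy": 0,"wz": 0,"grip": 0.3},{"x": 0,"y": 0,"z": 0.0005,"wx": 0,"wy": 0,"wz": 0,"grip": 0.3}]'

```text
clock: 12.92
eef_pos: [510.4, 171.7, 107.9]
eef_rot: [-3.141, 0.001, -0.287]
wrist_force: [0.4, -0.7, -3.6]
finger_gap: 50.0
```

Call:
play_rows --commands '[{"x": 0,"y": 0,"z": 0.0005,"wx": 0,"wy": 0,"wz": 0,"grip": 0.3},{"x": 0,"y": 0,"z": 0.0005,"wx": 0,"wy": 0,"wz": 0,"grip": 0.3}]'

```text
clock: 13.18
eef_pos: [510.4, 171.6, 107.0]
eef_rot: [-3.141, 0.0, -0.287]
wrist_force: [0.4, -0.4, -2.7]
finger_gap: 49.4
```

Call:
play_rows --commands '[{"x": 0,"y": 0,"z": 0.0005,"wx": 0,"wy": 0,"wz": 0,"grip": 0.3},{"x": 0,"y": 0,"z": 0.0005,"wx": 0,"wy": 0,"wz": 0,"grip": 0.3}]'

```text
clock: 13.42
eef_pos: [510.6, 171.6, 106.4]
eef_rot: [-3.141, -0.0, -0.287]
wrist_force: [-1.1, -2.6, 4.8]
finger_gap: 50.0
```

Call:
play_rows --commands '[{"x": 0,"y": 0,"z": 0.0005,"wx": 0,"wy": 0,"wz": 0,"grip": 0.3},{"x": 0,"y": 0,"z": 0,"wx": 0,"wy": 0,"wz": 0,"grip": 0.3}]'

```text
clock: 13.68
eef_pos: [510.8, 171.5, 106.3]
eef_rot: [-3.141, -0.001, -0.287]
wrist_force: [0.0, -2.6, 6.1]
finger_gap: 50.0
```

Call:
play_rows --commands '[{"x": 0,"y": 0,"z": 0,"wx": 0,"wy": 0,"wz": 0,"grip": 0.54},{"x": 0,"y": 0,"z": 0,"wx": 0,"wy": 0,"wz": 0,"grip": 0.56},{"x": 0,"y": 0,"z": 0,"wx": 0,"wy": 0,"wz": 0,"grip": 0.6},{"x": 0,"y": 0,"z": 0,"wx": 0,"wy": 0,"wz": 0,"grip": 0.7},{"x": 0,"y": 0,"z": 0,"wx": 0,"wy": 0,"wz": 0,"grip": 0.8},{"x": 0,"y": 0,"z": 0,"wx": 0,"wy": 0,"wz": 0,"grip": 0.8}]' --squeeze 5

```text
clock: 14.42
eef_pos: [510.4, 171.7, 105.5]
eef_rot: [-3.141, 0.001, -0.287]
wrist_force: [-0.6, 0.3, 0.2]
finger_gap: 75.0
```

```bash
python3 look.py 7
```

```text
14.425 [0.256 0.379 1.662 0.    1.101 2.114] [-0.598  0.341  0.217] [510.385 171.677 105.461] [-3.141  0.001 -0.287]
```

View pics/scene7c.png

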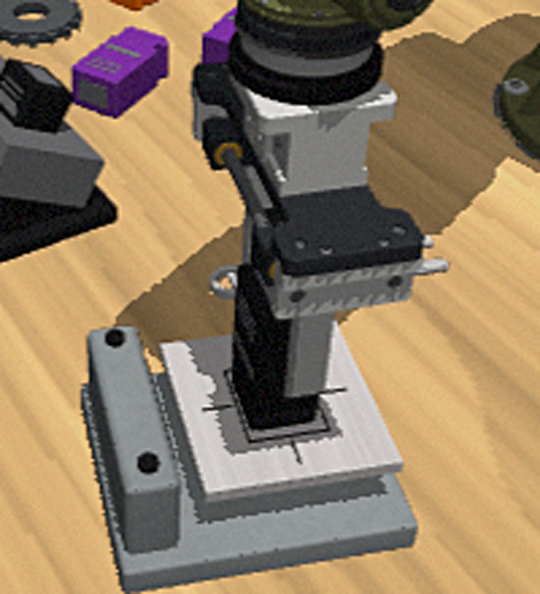

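Call:
play_rows --commands '[{"x": 0,"y": 0,"z": -0.005,"wx": 0,"wy": 0,"wz": 0,"grip": 0.8},{"x": 0,"y": 0,"z": -0.015,"wx": 0,"wy": 0,"wz": 0,"grip": 0.8},{"x": 0,"y": 0,"z": -0.025,"wx": 0,"wy": 0,"wz": 0,"grip": 0.8},{"x": 0,"y": 0,"z": -0.03,"wx": 0,"wy": 0,"wz": 0,"grip": 0.8},{"x": 0,"y": 0,"z": -0.025,"wx": 0,"wy": 0,"wz": 0,"grip": 0.8},{"x": -0.03,"y": 0,"z": 0,"wx": 0,"wy": 0,"wz": 0,"grip": 0.8},{"x": -0.04,"y": 0.02,"z": 0,"wx": 0,"wy": 0,"wz": 0,"grip": 0.8},{"x": -0.04,"y": 0.04,"z": 0,"wx": 0,"wy": 0,"wz": 0,"grip": 0.8},{"x": -0.03,"y": 0.05,"z": 0,"wx": 0,"wy": 0,"wz": 0,"grip": 0.8},{"x": 0,"y": 0.05,"z": 0,"wx": 0,"wy": 0,"wz": 0,"grip": 0.8},{"x": 0,"y": 0.04,"z": 0,"wx": 0,"wy": 0,"wz": 0,"grip": 0.8}]'

```text
clock: 15.9
eef_pos: [318.9, 18.2, 206.7]
eef_rot: [-3.141, -0.002, -0.286]
wrist_force: [0.3, 0.7, -0.0]
finger_gap: 75.2
```

```bash
python3 look.py 8;python3 - <<'E'
from pk import *
pk(8,np.array([510.4,171.6,0]),64,148)
for n in("scene","top"):
    d=np.load(f"pics/{n}8.npy"); c=cloud(n,d); q=(c-np.array([510.4,171.6,0]))@Ro.from_euler('z',-.287).as_matrix()
    ok=(d>0)&(abs(q[...,0])<32)&(abs(q[...,1])<38)&(c[...,2]>144)&(c[...,2]<160)
    P=q[ok][:,:2]; print(n,"top face",ok.sum(),np.percentile(P,[2,98],axis=0).mean(0),np.percentile(P,[2,98],axis=0).tolist(),np.median(c[...,2][ok]),cv2.minAreaRect(P.astype(np.float32)))
    im=cv2.imread(f"pics/{n}8.png"); c0=np.array([510.,171.]); s=0.25; N=600
    ij=np.array([[0,0],[N,0],[N,N],[0,N]],np.float32)
    W=np.c_[c0[0]+75-ij[:,1]*s,c0[1]+75-ij[:,0]*s,np.full(4,60.)]
    H=cv2.getPerspectiveTransform(proj(n,W).astype(np.float32),ij)
    cv2.imwrite(f"pics/r8_{n}.png",cv2.warpPerspective(im,H,(N,N),flags=cv2.INTER_CUBIC))
E
```

```text
15.9 [-0.058 -0.25   2.082  0.     1.308  1.799] [ 0.318  0.738 -0.001] [318.899  18.219 206.746] [-3.141 -0.002 -0.286]
scene 1298 X [-15.201 -12.854  10.994  22.28   22.646] Y [-20.791 -13.58   23.512  25.408  25.876] Z [ 64.755  66.66  108.983 146.524]
  +x face X med 21.993875076931943 338 +y face Y med 24.120525439858994 743
   slope dX/dY -0.018763925126747356 dX/dZ 0.007056631414493
   slope dY/dX 0.0054279526992830375 dY/dZ 0.023862519202408405
top 321 X [-20.51  -20.059  -6.2    16.772  19.532] Y [-24.453 -24.005 -22.15   12.705  21.467] Z [ 65.766  66.855 117.909 147.898]
  +x face X med 17.02949023420753 16 +y face Y med 22.072699854908475 5
scene top face 667 [2.971 0.884] [[-16.083387439829686, -23.16987475932529], [22.026235137140084, 24.938116981437677]] 150.45909398767992 ((2.3382225036621094, -0.05231666564941406), (40.05074691772461, 51.42378616333008), 0.11930675804615021)
top top face 420 [-0.213  1.068] [[-19.315952246138384, -22.76033992077411], [18.889726479665125, 24.895754177700667]] 149.61400869650907 ((0.08918952941894531, 1.0545291900634766), (50.27729797363281, 40.041358947753906), 89.24432373046875)
```

View pics/r8_scene.png

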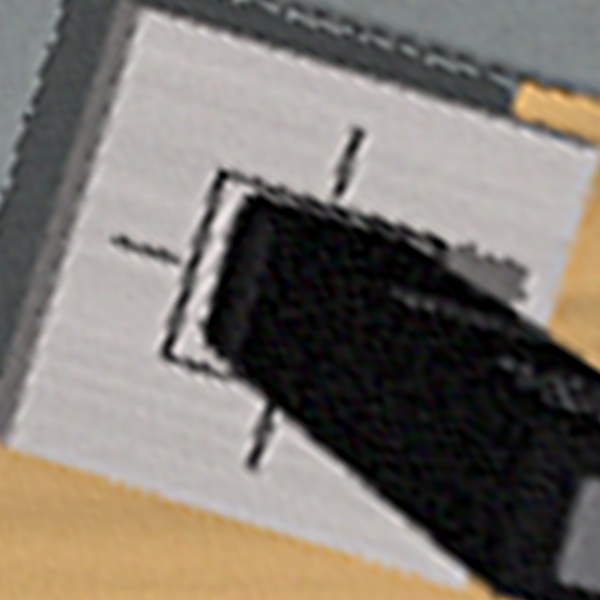

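View pics/r8_top.png

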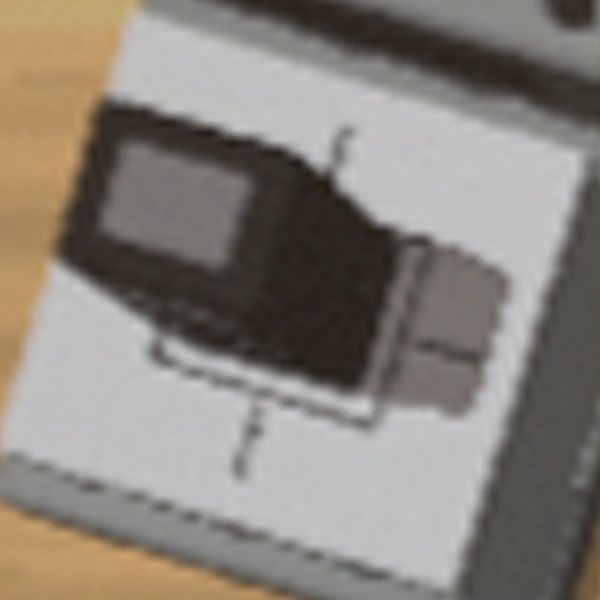

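Run:
```python
from m import *
from scipy.spatial.transform import Rotation as Ro
# rectify in checker axes about mark guess, +x up, +y left, 8px/mm ; draw nothing
for n in("scene","top"):
    im=cv2.imread(f"pics/{n}8.png"); N=560;s=70/N
    ij=np.array([[0,0],[N,0],[N,N],[0,N]],np.float32)
    L=np.c_[35-ij[:,1]*s,35-ij[:,0]*s,np.zeros(4)]
    W=Ro.from_euler('z',-.287).apply(L)+[510.3,171.4,60.5]
    H=cv2.getPerspectiveTransform(proj(n,W).astype(np.float32),ij)
    w=cv2.warpPerspective(im,H,(N,N),flags=cv2.INTER_CUBIC)
    cv2.imwrite(f"pics/z8_{n}.png",cv2.convertScaleAbs(w,alpha=1.6))
    im0=cv2.imread(f"pics/{n}0.png")
    w0=cv2.warpPerspective(im0,H,(N,N),flags=cv2.INTER_CUBIC).min(2).astype(float)
    # outline lines from the empty picture: darkest location, profiles in middle of sides
    def cen(prof,lo,hi):
        p=np.clip(np.percentile(prof,70)-40-prof,0,None)[lo:hi]; return lo+(p*np.arange(hi-lo)).sum()/p.sum()
    res={}
    for a0,a1 in((130,230),(330,430)):
        col=w0[:,a0:a1].mean(1); row=w0[a0:a1,:].mean(0)
        print(n,"x lines(mm)",35-cen(col,40,150)*s,35-cen(col,410,520)*s,"y lines",35-cen(row,5,110)*s,35-cen(row,450,555)*s)
```

```text
scene x lines(mm) 24.70304432186267 -23.271808878743585 y lines 27.848255921408057 -30.19667138711631
scene x lines(mm) 24.394773495690785 -23.774566972771424 y lines 28.212564687964896 -29.770494977209367
top x lines(mm) 23.0955598768433 -24.86654792746114 y lines 29.962917180806482 -27.851215124322664
top x lines(mm) 22.617342100923484 -25.26386913229019 y lines 30.497804600455254 -27.325395191832705
```

View pics/z8_scene.png

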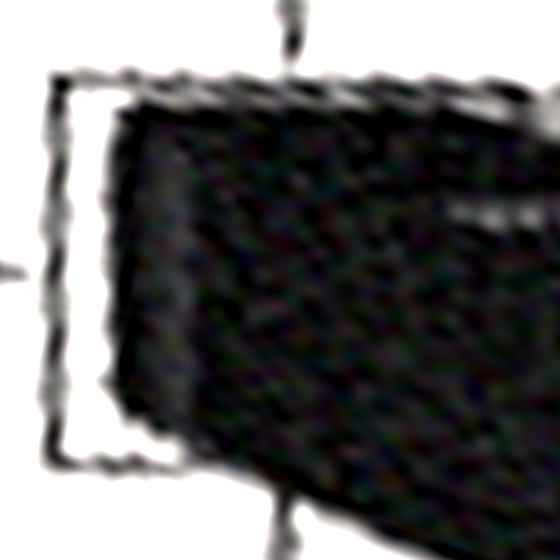

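View pics/z8_top.png

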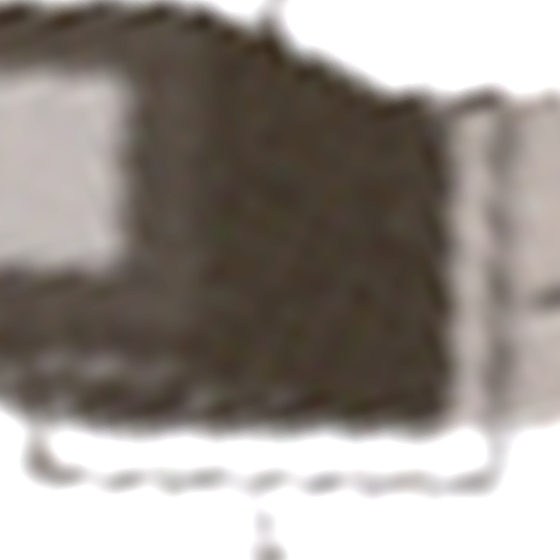

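Call:
play_rows --commands '[{"x": 0,"y": -0.03,"z": 0,"wx": 0,"wy": 0,"wz": 0,"grip": 0.85},{"x": 0,"y": -0.05,"z": 0,"wx": 0,"wy": 0,"wz": 0,"grip": 0.85},{"x": 0.03,"y": -0.05,"z": 0,"wx": 0,"wy": 0,"wz": 0,"grip": 0.85},{"x": 0.04,"y": -0.04,"z": 0,"wx": 0,"wy": 0,"wz": 0,"grip": 0.85},{"x": 0.04,"y": -0.02,"z": 0,"wx": 0,"wy": 0,"wz": 0,"grip": 0.85},{"x": 0.03,"y": -0.01,"z": 0,"wx": 0,"wy": 0,"wz": 0,"grip": 0.85},{"x": 0,"y": 0,"z": 0,"wx": 0,"wy": 0,"wz": 0,"grip": 0.85},{"x": 0,"y": 0,"z": 0,"wx": 0,"wy": 0,"wz": 0,"grip": 0.85}]'

```text
clock: 17.0
eef_pos: [509.9, 172.1, 205.8]
eef_rot: [-3.141, 0.001, -0.286]
wrist_force: [0.0, -0.2, 0.3]
finger_gap: 80.1
```

Run:
```python
from goto import *
goto(np.array([510.4,171.6,108]),(Ro.from_euler('z',-.287)*Ro.from_euler('x',np.pi)).as_matrix(),1)
```

```text
rot deg total [-0.01   0.03   0.031] per row [-0.01   0.03   0.031] world d [  0.515  -0.476 -97.757]
0 shift mm [ 0.68   0.328 97.757]
```

Call:
play_rows --commands '[{"x": 0,"y": 0.0004,"z": 0.01,"wx": 0,"wy": 0,"wz": 0,"grip": 0.85},{"x": 0,"y": 0,"z": 0.02,"wx": 0,"wy": 0,"wz": 0,"grip": 0.85},{"x": 0,"y": 0,"z": 0.025,"wx": 0,"wy": 0,"wz": 0,"grip": 0.85},{"x": 0,"y": 0,"z": 0.02,"wx": 0,"wy": 0,"wz": 0,"grip": 0.85},{"x": 0,"y": 0,"z": 0.015,"wx": 0,"wy": 0,"wz": 0,"grip": 0.75},{"x": 0,"y": 0,"z": 0.006,"wx": 0,"wy": 0,"wz": 0,"grip": 0.65},{"x": 0,"y": 0,"z": 0,"wx": 0,"wy": 0,"wz": 0,"grip": 0.58},{"x": 0,"y": 0,"z": 0,"wx": 0,"wy": 0,"wz": 0,"grip": 0.55},{"x": 0,"y": 0,"z": 0,"wx": 0,"wy": 0,"wz": 0,"grip": 0.53},{"x": 0,"y": 0,"z": 0,"wx": 0,"wy": 0,"wz": 0,"grip": 0.5},{"x": 0,"y": 0,"z": 0,"wx": 0,"wy": 0,"wz": 0,"grip": 0.5}]' --squeeze 6

```text
clock: 18.38
eef_pos: [510.6, 171.5, 110.0]
eef_rot: [-3.141, -0.0, -0.287]
wrist_force: [0.0, 2.4, 5.4]
finger_gap: 49.9
```

Call:
play_rows --commands '[{"x": -0.0005,"y": 0,"z": 0,"wx": 0,"wy": 0,"wz": 0,"grip": 0.5},{"x": -0.0006,"y": 0,"z": 0,"wx": 0,"wy": 0,"wz": 0,"grip": 0.5},{"x": -0.0006,"y": 0,"z": 0,"wx": 0,"wy": 0,"wz": 0,"grip": 0.5},{"x": 0,"y": 0,"z": 0,"wx": 0,"wy": 0,"wz": 0,"grip": 0.5}]'

```text
clock: 18.88
eef_pos: [509.1, 171.9, 109.9]
eef_rot: [-3.141, -0.001, -0.287]
wrist_force: [2.4, 1.6, 5.0]
finger_gap: 49.9
```

Call:
play_rows --commands '[{"x": 0,"y": 0,"z": 0,"wx": 0,"wy": 0,"wz": 0,"grip": 0.54},{"x": 0,"y": 0,"z": 0,"wx": 0,"wy": 0,"wz": 0,"grip": 0.56},{"x": 0,"y": 0,"z": 0,"wx": 0,"wy": 0,"wz": 0,"grip": 0.6},{"x": 0,"y": 0,"z": 0,"wx": 0,"wy": 0,"wz": 0,"grip": 0.7},{"x": 0,"y": 0,"z": 0,"wx": 0,"wy": 0,"wz": 0,"grip": 0.8},{"x": 0,"y": 0,"z": 0,"wx": 0,"wy": 0,"wz": 0,"grip": 0.8}]'

```text
clock: 19.62
eef_pos: [508.6, 171.7, 109.5]
eef_rot: [-3.141, 0.001, -0.287]
wrist_force: [0.5, 0.4, 0.3]
finger_gap: 75.4
```

Call:
play_rows --commands '[{"x": 0,"y": 0,"z": -0.005,"wx": 0,"wy": 0,"wz": 0,"grip": 0.8},{"x": 0,"y": 0,"z": -0.015,"wx": 0,"wy": 0,"wz": 0,"grip": 0.8},{"x": 0,"y": 0,"z": -0.025,"wx": 0,"wy": 0,"wz": 0,"grip": 0.8},{"x": 0,"y": 0,"z": -0.03,"wx": 0,"wy": 0,"wz": 0,"grip": 0.8},{"x": 0,"y": 0,"z": -0.025,"wx": 0,"wy": 0,"wz": 0,"grip": 0.8},{"x": -0.03,"y": 0,"z": 0,"wx": 0,"wy": 0,"wz": 0,"grip": 0.8},{"x": -0.04,"y": 0.02,"z": 0,"wx": 0,"wy": 0,"wz": 0,"grip": 0.8},{"x": -0.04,"y": 0.04,"z": 0,"wx": 0,"wy": 0,"wz": 0,"grip": 0.8},{"x": -0.03,"y": 0.05,"z": 0,"wx": 0,"wy": 0,"wz": 0,"grip": 0.8},{"x": 0,"y": 0.05,"z": 0,"wx": 0,"wy": 0,"wz": 0,"grip": 0.8},{"x": 0,"y": 0.04,"z": 0,"wx": 0,"wy": 0,"wz": 0,"grip": 0.8},{"x": 0,"y": 0,"z": 0,"wx": 0,"wy": 0,"wz": 0,"grip": 0.8}]'

```text
clock: 21.12
eef_pos: [317.6, 18.0, 210.7]
eef_rot: [-3.141, -0.002, -0.29]
wrist_force: [0.1, 0.2, 0.5]
finger_gap: 74.8
```

```bash
python3 look.py 9;python3 - <<'E'
from pk import *
pk(9,np.array([510.4,171.6,0]),64,148)
for n in("scene","top"):
    d=np.load(f"pics/{n}9.npy"); c=cloud(n,d); q=(c-np.array([510.4,171.6,0]))@Ro.from_euler('z',-.287).as_matrix()
    ok=(d>0)&(abs(q[...,0])<32)&(abs(q[...,1])<38)&(c[...,2]>144)&(c[...,2]<160)
    P=q[ok][:,:2]; print(n,"top face",ok.sum(),np.median(c[...,2][ok]),cv2.minAreaRect(P.astype(np.float32)))
    im=cv2.imread(f"pics/{n}9.png"); N=560;s=70/N
    ij=np.array([[0,0],[N,0],[N,N],[0,N]],np.float32)
    L=np.c_[35-ij[:,1]*s,35-ij[:,0]*s,np.zeros(4)]
    W=Ro.from_euler('z',-.287).apply(L)+[510.3,171.4,60.5]
    H=cv2.getPerspectiveTransform(proj(n,W).astype(np.float32),ij)
    cv2.imwrite(f"pics/z9_{n}.png",cv2.convertScaleAbs(cv2.warpPerspective(im,H,(N,N),flags=cv2.INTER_CUBIC),alpha=1.6))
E
```

```text
21.125 [-0.059 -0.258  2.078  0.     1.32   1.802] [0.08  0.223 0.522] [317.592  17.999 210.693] [-3.141 -0.002 -0.29 ]
scene 1303 X [-15.195 -12.981  11.285  22.322  22.733] Y [-20.118 -13.717  23.476  25.357  26.011] Z [ 64.799  66.435 108.744 146.721]
  +x face X med 21.956181568324485 351 +y face Y med 24.108330676342845 745
   slope dX/dY -0.014649552614492165 dX/dZ 0.006312346312600824
   slope dY/dX 0.00597981770412472 dY/dZ 0.02489750898932181
top 320 X [-20.526 -20.083  -5.389  17.784  19.42 ] Y [-24.351 -23.614 -22.17   13.693  22.064] Z [ 65.452  66.568 117.967 147.84 ]
  +x face X med 18.389036836678272 19 +y face Y med 21.797009175446156 8
scene top face 659 150.51266810389322 ((2.6421661376953125, 0.5763835906982422), (40.01015853881836, 51.27534866333008), 1.3273439407348633)
top top face 423 149.6161312222446 ((-0.061248779296875, 1.1041812896728516), (40.170413970947266, 50.80744171142578), 0.3882208466529846)
```

View pics/z9_scene.png

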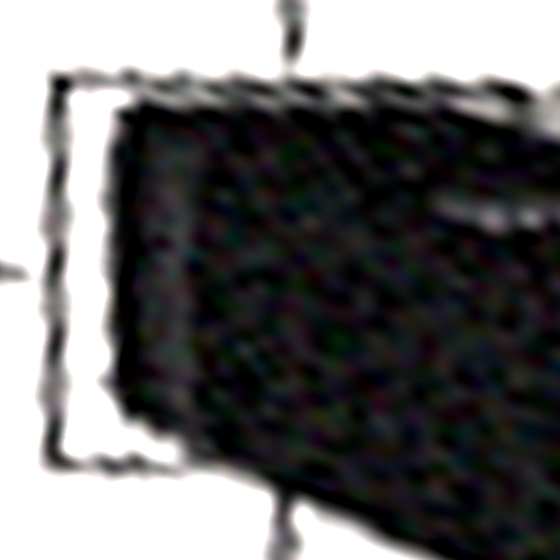

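View pics/z9_top.png

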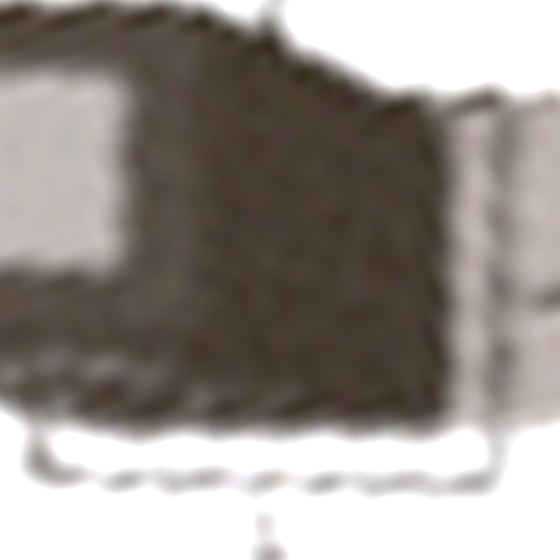

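View pics/scene9.png

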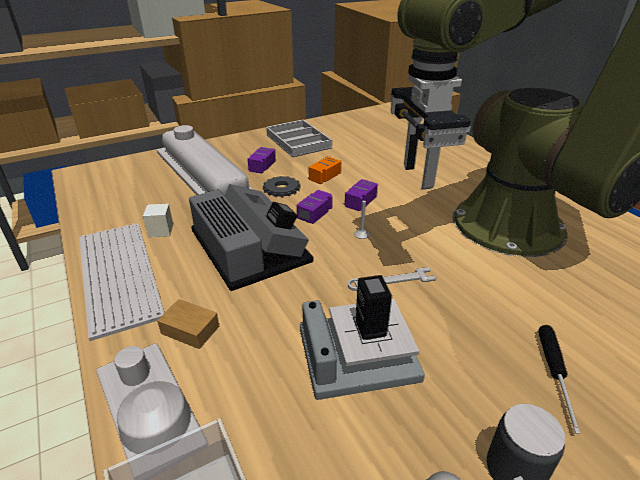

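Call:
play_rows --commands '[{"x": 0,"y": -0.03,"z": 0,"wx": 0,"wy": 0,"wz": 0,"grip": 0.85},{"x": 0,"y": -0.05,"z": 0,"wx": 0,"wy": 0,"wz": 0,"grip": 0.85},{"x": 0.03,"y": -0.05,"z": 0,"wx": 0,"wy": 0,"wz": 0,"grip": 0.85},{"x": 0.04,"y": -0.04,"z": 0,"wx": 0,"wy": 0,"wz": 0,"grip": 0.85},{"x": 0.04,"y": -0.02,"z": 0,"wx": 0,"wy": 0,"wz": 0,"grip": 0.85},{"x": 0.03,"y": -0.01,"z": 0,"wx": 0,"wy": 0,"wz": 0,"grip": 0.85},{"x": 0,"y": 0,"z": 0,"wx": 0,"wy": 0,"wz": 0,"grip": 0.85},{"x": 0,"y": 0,"z": 0,"wx": 0,"wy": 0,"wz": 0,"grip": 0.85}]'

```text
clock: 22.22
eef_pos: [508.0, 172.6, 209.3]
eef_rot: [3.142, 0.001, -0.286]
wrist_force: [1.0, -0.2, -0.4]
finger_gap: 79.7
```

Run:
```python
from goto import *
goto(np.array([510.4,171.6,112]),(Ro.from_euler('z',-.287)*Ro.from_euler('x',np.pi)).as_matrix(),1)
```

```text
rot deg total [0.003 0.065 0.076] per row [0.003 0.065 0.076] world d [  2.387  -1.048 -97.282]
0 shift mm [ 2.697  0.328 97.279]
```

Call:
play_rows --commands '[{"x": 0.0025,"y": 0.0003,"z": 0.01,"wx": 0,"wy": 0,"wz": 0,"grip": 0.85},{"x": 0,"y": 0,"z": 0.02,"wx": 0,"wy": 0,"wz": 0,"grip": 0.85},{"x": 0,"y": 0,"z": 0.025,"wx": 0,"wy": 0,"wz": 0,"grip": 0.85},{"x": 0,"y": 0,"z": 0.02,"wx": 0,"wy": 0,"wz": 0,"grip": 0.85},{"x": 0,"y": 0,"z": 0.016,"wx": 0,"wy": 0,"wz": 0,"grip": 0.75},{"x": 0,"y": 0,"z": 0.006,"wx": 0,"wy": 0,"wz": 0,"grip": 0.65},{"x": 0,"y": 0,"z": 0,"wx": 0,"wy": 0,"wz": 0,"grip": 0.6},{"x": 0,"y": 0,"z": 0,"wx": 0,"wy": 0,"wz": 0,"grip": 0.58},{"x": 0,"y": 0,"z": -0.0003,"wx": 0,"wy": 0,"wz": 0,"grip": 0.56},{"x": 0,"y": 0,"z": 0,"wx": 0,"wy": 0,"wz": 0,"grip": 0.54},{"x": 0,"y": 0,"z": 0,"wx": 0,"wy": 0,"wz": 0,"grip": 0.45},{"x": 0,"y": 0,"z": 0,"wx": 0,"wy": 0,"wz": 0,"grip": 0.45},{"x": 0,"y": 0,"z": 0,"wx": 0,"wy": 0,"wz": 0,"grip": 0.45}]' --squeeze 22

```text
clock: 23.85
eef_pos: [511.1, 170.9, 113.1]
eef_rot: [-3.141, -0.0, -0.287]
wrist_force: [-0.4, 1.7, 4.6]
finger_gap: 49.8
```

Call:
play_rows --commands '[{"x": 0,"y": -0.0003,"z": -0.0003,"wx": 0,"wy": 0,"wz": 0,"grip": 0.45},{"x": -0.0006,"y": -0.0002,"z": 0,"wx": 0,"wy": 0,"wz": 0,"grip": 0.45},{"x": -0.0006,"y": 0,"z": 0,"wx": 0,"wy": 0,"wz": 0,"grip": 0.45},{"x": -0.0006,"y": 0,"z": 0,"wx": 0,"wy": 0,"wz": 0,"grip": 0.45},{"x": 0,"y": 0,"z": 0,"wx": 0,"wy": 0,"wz": 0,"grip": 0.45}]'

```text
clock: 24.48
eef_pos: [509.3, 171.7, 113.1]
eef_rot: [-3.141, 0.001, -0.287]
wrist_force: [2.1, -1.2, 1.9]
finger_gap: 49.8
```

Still resting on the plate (upward force 1.9 N, well below a ram). Releasing and looking.

Call:
play_rows --commands '[{"x": 0,"y": 0,"z": 0,"wx": 0,"wy": 0,"wz": 0,"grip": 0.53},{"x": 0,"y": 0,"z": 0,"wx": 0,"wy": 0,"wz": 0,"grip": 0.55},{"x": 0,"y": 0,"z": 0,"wx": 0,"wy": 0,"wz": 0,"grip": 0.58},{"x": 0,"y": 0,"z": 0,"wx": 0,"wy": 0,"wz": 0,"grip": 0.7},{"x": 0,"y": 0,"z": 0,"wx": 0,"wy": 0,"wz": 0,"grip": 0.8},{"x": 0,"y": 0,"z": 0,"wx": 0,"wy": 0,"wz": 0,"grip": 0.8}]'

```text
clock: 25.22
eef_pos: [509.3, 171.7, 113.1]
eef_rot: [-3.141, 0.001, -0.287]
wrist_force: [0.5, -0.5, -0.2]
finger_gap: 74.9
```

Call:
play_rows --commands '[{"x": 0,"y": 0,"z": -0.005,"wx": 0,"wy": 0,"wz": 0,"grip": 0.8},{"x": 0,"y": 0,"z": -0.015,"wx": 0,"wy": 0,"wz": 0,"grip": 0.8},{"x": 0,"y": 0,"z": -0.025,"wx": 0,"wy": 0,"wz": 0,"grip": 0.8},{"x": 0,"y": 0,"z": -0.03,"wx": 0,"wy": 0,"wz": 0,"grip": 0.8},{"x": 0,"y": 0,"z": -0.025,"wx": 0,"wy": 0,"wz": 0,"grip": 0.8},{"x": -0.03,"y": 0,"z": 0,"wx": 0,"wy": 0,"wz": 0,"grip": 0.8},{"x": -0.04,"y": 0.02,"z": 0,"wx": 0,"wy": 0,"wz": 0,"grip": 0.8},{"x": -0.04,"y": 0.04,"z": 0,"wx": 0,"wy": 0,"wz": 0,"grip": 0.8},{"x": -0.03,"y": 0.05,"z": 0,"wx": 0,"wy": 0,"wz": 0,"grip": 0.8},{"x": 0,"y": 0.05,"z": 0,"wx": 0,"wy": 0,"wz": 0,"grip": 0.8},{"x": 0,"y": 0.04,"z": 0,"wx": 0,"wy": 0,"wz": 0,"grip": 0.8},{"x": 0,"y": 0,"z": 0,"wx": 0,"wy": 0,"wz": 0,"grip": 0.8}]'

```text
clock: 26.72
eef_pos: [318.3, 18.0, 214.3]
eef_rot: [-3.141, -0.002, -0.29]
wrist_force: [-1.0, -0.5, 0.6]
finger_gap: 75.3
```

```bash
python3 look.py 10;python3 - <<'E'
from pk import *
pk(10,np.array([510.4,171.6,0]),64,148)
for n in("scene","top"):
    d=np.load(f"pics/{n}10.npy"); c=cloud(n,d); q=(c-np.array([510.4,171.6,0]))@Ro.from_euler('z',-.287).as_matrix()
    ok=(d>0)&(abs(q[...,0])<32)&(abs(q[...,1])<38)&(c[...,2]>144)&(c[...,2]<160)
    P=q[ok][:,:2]; print(n,"top face",ok.sum(),np.median(c[...,2][ok]),cv2.minAreaRect(P.astype(np.float32)))
    im=cv2.imread(f"pics/{n}10.png"); N=560;s=70/N
    ij=np.array([[0,0],[N,0],[N,N],[0,N]],np.float32)
    L=np.c_[35-ij[:,1]*s,35-ij[:,0]*s,np.zeros(4)]
    W=Ro.from_euler('z',-.287).apply(L)+[510.3,171.4,60.5]
    H=cv2.getPerspectiveTransform(proj(n,W).astype(np.float32),ij)
    cv2.imwrite(f"pics/z10_{n}.png",cv2.convertScaleAbs(cv2.warpPerspective(im,H,(N,N),flags=cv2.INTER_CUBIC),alpha=1.6))
# charger/short pack moved?
d=np.load("pics/top10.npy");c=cloud("top",d);z=c[...,2]
m=((z>92)&(z<105)&(c[...,0]>575)&(c[...,1]>-360)&(c[...,1]<-60))
print("housing",cv2.minAreaRect(c[m][:,:2].astype(np.float32)))
E
```

```text
26.725 [-0.059 -0.259  2.07   0.     1.328  1.802] [-0.982 -0.483  0.57 ] [318.311  17.977 214.282] [-3.141 -0.002 -0.29 ]
scene 1301 X [-16.986 -14.782   9.28   20.393  20.901] Y [-20.375 -13.672  23.467  25.34   25.915] Z [ 64.85   66.708 108.829 146.318]
  +x face X med 20.06849557048366 347 +y face Y med 24.153208581678825 765
   slope dX/dY -0.01491301898822138 dX/dZ 0.006435960019792197
   slope dY/dX 0.002369733965286006 dY/dZ 0.023657555285881093
top 315 X [-22.325 -21.929  -8.516  14.786  16.501] Y [-24.005 -23.676 -22.103  13.632  22.669] Z [ 66.454  67.41  117.741 147.771]
  +x face X med 16.1099014569216 6 +y face Y med 22.61243576850184 8
scene top face 666 150.4267362645004 ((0.6387710571289062, 0.1604900360107422), (51.90478515625, 39.81932830810547), 89.89767456054688)
top top face 425 149.42159865865494 ((-1.805349349975586, 1.1659889221191406), (40.138492584228516, 50.80939483642578), 1.3446446657180786)
housing ((625.1296997070312, -210.12884521484375), (74.6846923828125, 233.15599060058594), 1.6386114358901978)
```

View pics/z10_scene.png

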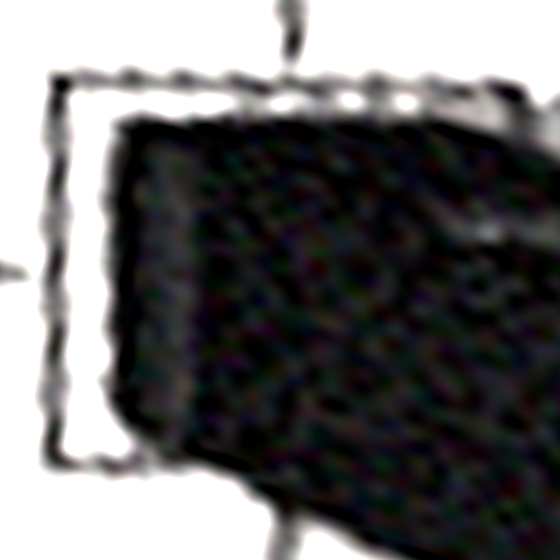

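View pics/z10_top.png

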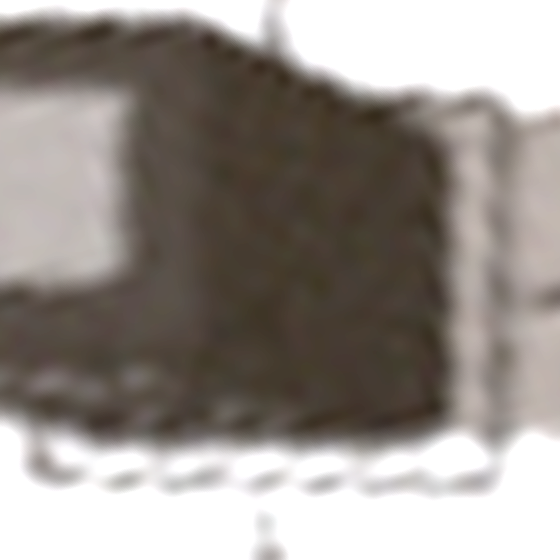

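View pics/top10.png

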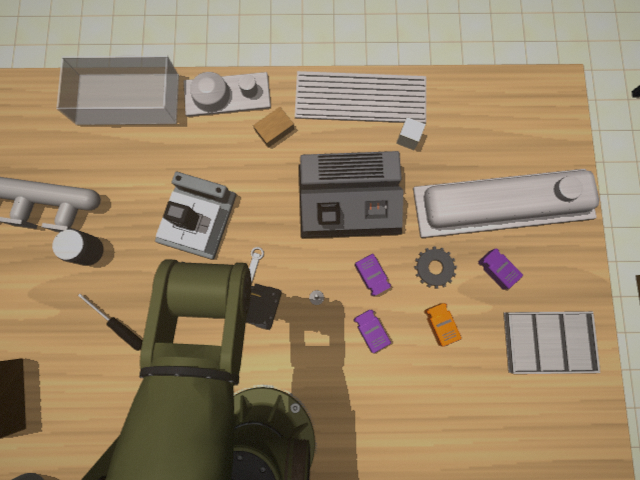

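Run:
```python
from cell import manip
print(manip.sign_off())
```

```text
the job is handed in; nothing more can be done
None
```

The tall pack, which was in the charger's -y bay, is out and standing upright on the checker plate inside the outline. It is released and the job is handed in at about 27 s; sign-off reported no verdict.

- **Pull:** I gripped across its 50 mm side and drew it straight along the bay axis. The highest wrist reading I saw was about 14 N, at about 5 mm out; forces were only read at the end of each move. The charger's housing shifted about 1 mm.
- **Placing:** I felt the plate at about 60 mm, with the wrist reading rising about 9 N at contact. The pack landed roughly 1–2 mm too far towards the hood. The first nudge slipped because the squeeze was too light, so I gripped again more firmly and slid it 1.9 mm.

**Last checks**
- **Centring:** The outline-gap measurement put it about 0.4 mm towards the hood. The depth readings disagreed slightly: about 0.5 mm (scene camera) and 1.1 mm (top camera) the other way. Sideways, the estimates ranged from about 0 to 1.2 mm. All are inside the 4 mm limit.
- **Angle:** It looked square and upright to within about 0.03 rad.
- **Short pack and arm:** The short pack looks unmoved in its bay, though I did not measure it again. The arm is well clear of everything.

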